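# Right the drying pot and close both component pots

## Task

The tall component pot has been drying upside down on the bench: turn it mouth up and stand it fully on the grey mat, next to the small pot. Then close both pots, each with its own matching lid pressed home flat on the rim, and leave both pots standing on the mat. Do not disturb the other things on the bench.

Things in the scene. Friction and masses are not known exactly. Their poses are not given: they have to be found in the camera images.
- mat: Grey rectangular bench mat fixed to the black work surface, 160 mm (its x) by 300 mm (its y), 3 mm thick. Origin at the centre of its underside, z up; its top is 3 mm above the bench.
- tall_pot: Aluminium square pot, 60 x 60 mm outside, 80 mm tall, walls and base 3 mm (54 mm square opening), a thin bead round the mouth. Starts upside down on the bench. Origin at the centre of its mouth, level with the rim; z points from the mouth to the closed base, at z = 80 mm (up at the start, down once it stands mouth up); x and y are square to its flat sides.
- small_pot: Plain aluminium square pot, 46 x 46 mm outside, 50 mm tall, walls 3 mm (40 mm square opening), standing mouth up on the mat towards the mat's -y end, brass spacers in the bottom. Origin at the centre of the underside of its base, z up; rim at z = 50 mm.
- large_lid: The tall pot's aluminium lid, plug down: 66 x 66 x 4 mm flange over a 47 x 47 x 5 mm plug that goes into the pot; on top a black bar grip 36 mm long (its x), 12 wide (y), 20 high. Origin at the centre of the plug's underside, z up; plug z 0 to 5 mm, flange 5 to 9, grip 9 to 29. Closed, the flange rests on the rim.
- small_lid: Aluminium lid of the small pot: same build as the large lid with a 52 x 52 x 4 mm flange, a 33 x 33 x 5 mm plug and a black bar grip 28 mm long (x), 12 mm wide (y), 20 mm high. Origin at the centre of the plug's underside, z up; same heights.
- sponge: Round yellow sponge, 60 mm across, 12 mm high, a bystander. Origin at the centre of its underside.
- spool: Solder spool with grey flanges, 56 mm across, 40 mm high, standing, a bystander. Origin at the centre of its underside.
- pump: Desoldering pump lying flat, aluminium tube with blue ends, 180 mm long (along its x), 24 mm high, a bystander. Origin under the middle of the tube.
- screwdriver: Screwdriver lying flat, 130 mm long (along its x), a bystander.
- pliers: Pliers with yellow handles lying flat, 160 mm long (along its x), 16 mm high, a bystander.

How it is judged (in metres and radians):
On the way:
1. the tall pot stands mouth up on the mat (angle between tall_pot's own z axis and vertical above 3.07 rad and z of tall_pot in the frame of mat between 0.08 and 0.086 m), for 0.2 s.
At the end, for the whole second after the job is handed in: Both pots stand mouth up on the mat (4 degrees, bases wholly on it) and each wears its own lid, plug in the mouth and flange on the rim (height within 2.5 mm, centred within 6 mm, tilt under 3 degrees); all four released and at rest; no bystander moved over 30 mm (all of step 1 and x of tall_pot in the frame of mat between -0.053 and 0.053 m and y of tall_pot in the frame of mat between -0.123 and 0.123 m and angle between small_pot's own z axis and vertical below 0.07 rad and z of small_pot in the frame of mat between 0 and 0.006 m and x of small_pot in the frame of mat between -0.06 and 0.06 m and y of small_pot in the frame of mat between -0.13 and 0.13 m and z of large_lid in the frame of tall_pot between 0.0025 and 0.0075 m and horizontal distance between large_lid and tall_pot below 0.006 m and angle between each of large_lid, small_lid's own z axis and vertical below 0.052 rad and z of small_lid in the frame of small_pot between 0.0425 and 0.0475 m and horizontal distance between small_lid and small_pot below 0.006 m and linear speed of each of tall_pot, small_pot, large_lid, small_lid below 0.02 m/s); the robot touches nothing.
It fails at once if a bystander is moved more than 30 mm (distance of any of sponge, spool, pump, screwdriver, pliers from where it was at the start of the episode above 0.03 m).
It also fails if it takes over 72 s, if anything falls off the work surface, if the arm or the gripper's body presses on something with over 40 N, if the wrist force passes 120 N, or if a joint passes its speed limit or range.

## Robot

A 7-joint arm with a two-finger parallel gripper is mounted at the origin on the work surface. World frame = base frame: x ahead of the robot, y to its left, z up, the work surface at z = 0. Lengths are in m, angles in degrees, forces in N, time in s.
With the tool pointing down it reaches from about 0.425 to 0.95 m from the base axis. Payload 4.7 kg.
Tool frame: the origin (TCP) lies on the front face of the gripper's body, between the roots of the fingers; the fingertips stand 70 mm ahead of it and the grasp point (between the pads) lies 51 mm ahead of it; x points along the fingers, z is the direction in which the jaws open and shut, and the axes are right-handed (so a half turn about x gives the same grasp; the last joint's range is limited). The gripper opens to 87 mm and grips with 3 to 60 N. Pads are 19 mm wide; open, the fingers measure 117 mm over their backs; the gripper's body (75 mm by 190 mm) begins 51 mm behind the grasp point.
Start: joints at [-71.557, 26.849, -2.785, 87.806, 1.381, 65.374, -4.715], TCP at [0.232, 0.634, 0.292] pointing down, gripper open.
Joint ranges: [-148.3, 148.3], [-19.14, 114.17], [-79.39, 73.82], [5.75, 140.21], [-59.74, 239.74], [12.07, 113.84], [-152.46, 152.46]. Speed limits (degrees/s): [147.25, 147.25, 180, 180, 180, 180, 180].

## Interface

Orientations are given as [roll, pitch, yaw] about the fixed x, y, z axes, in that order (R = Rz(yaw) Ry(pitch) Rx(roll)).
In Python, from bench import get_state, read_camera, get_calibration, finish_job gives the robot as it stands.
- The arm moves only by the tool send_rows, never from a script. Its argument "commands" is one flat list of numbers, 7 for each row, row after row: the shift along the tool's x, y, z in cm, then the turn, a rotation vector about the tool's x, y, z in rad, then the finger opening in cm, from 0 to 8.7. A call has 1 to 10 rows; each row is the pose to reach, as a shift and turn from the pose measured when the call began, along the tool's axes at that moment; what a row does not reach only later rows make up. A row lasts 1/12 s, in which the tool goes at most 41.7 mm and 7.16 degrees, less where a joint would pass 70% of its speed; a pose out of reach is approached as far as the arm can. A call with a gripper value outside its range is refused whole. The fingers move at their own pace and stop on an object; "grip_force" is the grip in N (left out, the last holds). Time passes only in rows, so rows that repeat a pose let the fingers close. It gives the time, the measured TCP pose, the force and the opening at its end, in the units of the state.
- get_state(): the state, without advancing time (a new reading comes with each control period).
- read_camera(name): name is "scene" or "top" or "wrist"; returns (picture, depth): 384x512x3 uint8, red, green, blue; 384x512 float32, m along the optical axis (not along the pixel's ray), 0 where there is no reading.
- get_calibration(name): a dict with "K" (3x3 intrinsics, pixels), "rvec" (rotation vector, rad) and "tvec" (3), from world to camera coordinates, as OpenCV has them; the wrist camera has in their place "mount" (4x4, takes a point from camera to tool coordinates, whose origin is the TCP and whose axes are the tool frame's). Camera axes: x right, y down, z forward; pixel columns grow to the right and rows downward; lengths in m; the calibration is good to about 2 mm. The wrist camera is an equidistant fisheye: a pixel r from the principal point sees the ray r / f radians off the axis. A picture is of the moment at which its call begins: read the wrist's pose just before it. get_calibration takes no time and is no camera call.
- finish_job(): hands the job in, once; it reports no verdict.
The state is a dict: "time": time; "joint_positions": joint angles; "qd": joint speeds; "joint_torque": joint torques, N m; "tcp_pos": TCP position; "tool_rot": TCP orientation; "ft_force": force on the tool from outside, world axes, zero at the start; "ft_torque": the same for the moment, N m; "width": finger opening in m.
Only numpy, scipy, OpenCV 4.12 (cv2) and the standard library are available. Lean on these libraries where they do the work, as an engineer would, in place of code of your own. Each camera call takes 0.05 s, during which the arm holds its last target.

## Working session

There is one attempt and no reset: what is moved stays moved. The work goes in short steps, Python scripts to look and compute and a tool call to move; the robot and the scene stay as the last step left them, time stands still between calls to the robot, and variables do not carry over. Pictures are saved under pics/ and viewed, and the job is handed in when it is done.

Besides the shell and the picture viewer there is one more tool, called after ">>>" by a JSON object that holds its "op" and its "data". send_rows: Moves the arm, as the interface text tells. Its arguments: {"type":"object","properties":{"commands":{"type":"array"},"grip_force":{"type":"number"}},"required":["commands"]}

```bash
ls; mkdir -p pics
cat > h.py <<'E'
import numpy as np, cv2
from bench import get_state, read_camera, get_calibration, finish_job
from scipy.spatial.transform import Rotation as R
def save(n,im): cv2.imwrite('pics/'+n+'.png', cv2.cvtColor(im,cv2.COLOR_RGB2BGR))
E
python3 - <<'E'
from h import *
s=get_state(); print({k:np.round(v,3) for k,v in s.items()})
for n in ("scene","top","wrist"):
    im,d=read_camera(n); save(n+'0',im); np.savez('pics/'+n+'0.npz',im=im,d=d)
    print(n,get_calibration(n))
E
```

```text
pics
{'time': np.float64(0.0), 'joint_positions': array([-71.556,  26.897,  -2.785,  87.877,   1.381,  65.374,  -4.715]), 'qd': array([ 0.009,  0.053, -0.027,  0.152,  0.068,  0.067,  0.028]), 'joint_torque': array([ 0.0000e+00, -5.0795e+01, -8.0000e-02, -2.3617e+01, -6.1000e-02,
        3.7000e-02,  0.0000e+00]), 'tcp_pos': array([0.232, 0.633, 0.291]), 'tool_rot': array([-177.762,   89.885, -107.859]), 'ft_force': array([ 1.099, -0.015,  0.902]), 'ft_torque': array([-0.032,  0.018, -0.008]), 'width': np.float64(0.087)}
scene {'K': array([[415.43046306,   0.        , 250.47066487],
       [  0.        , 415.43046306, 186.98659734],
       [  0.        ,   0.        ,   1.        ]]), 'rvec': array([ 1.17641437,  2.22996369, -1.08246703]), 'tvec': array([ 0.31545602, -0.26881726,  1.62254494])}
top {'K': array([[442.40168712,   0.        , 257.35135218],
       [  0.        , 442.40168712, 196.8181866 ],
       [  0.        ,   0.        ,   1.        ]]), 'rvec': array([ 2.15263651, -2.17214585,  0.10829363]), 'tvec': array([0.0367201 , 0.56788728, 1.00708499])}
wrist {'K': array([[297.31863964,   0.        , 253.24184518],
       [  0.        , 297.31863964, 190.57685352],
       [  0.        ,   0.        ,   1.        ]]), 'mount': array([[-2.03355640e-04, -2.86827986e-01,  9.57982080e-01,
        -9.20917697e-02],
       [-1.57253405e-04, -9.57982079e-01, -2.86828019e-01,
         7.84943660e-02],
       [ 9.99999967e-01, -2.08974039e-04,  1.49706382e-04,
         3.19232548e-04],
       [ 0.00000000e+00,  0.00000000e+00,  0.00000000e+00,
         1.00000000e+00]])}
```

View pics/top0.png

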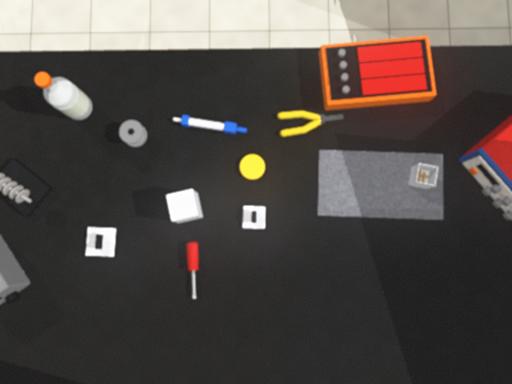

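View pics/scene0.png

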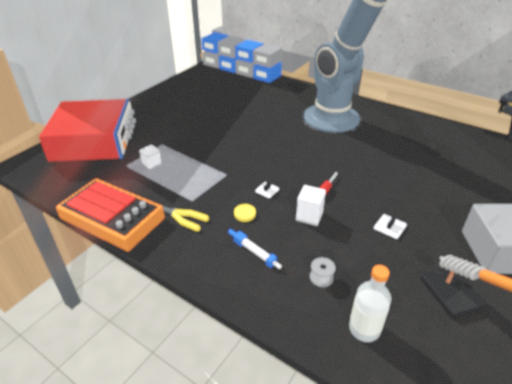

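View pics/wrist0.png

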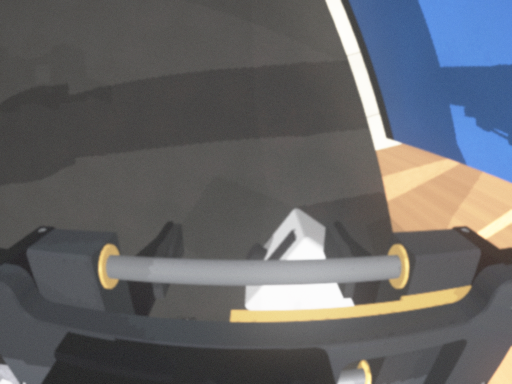

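```bash
cat >> h.py <<'E'
def cam(n):
    c=get_calibration(n); Rm=cv2.Rodrigues(c['rvec'])[0]; return c['K'],Rm,c['tvec']
def ray(n,uv,z):
    K,Rm,t=cam(n); uv=np.atleast_2d(uv).astype(float)
    d=(np.c_[uv,np.ones(len(uv))]@np.linalg.inv(K).T)@Rm; o=-Rm.T@t
    s=(z-o[2])/d[:,2]; return o+d*s[:,None]
def cloud(n,d):
    K,Rm,t=cam(n); v,u=np.mgrid[0:d.shape[0],0:d.shape[1]]
    p=np.stack([(u-K[0,2])/K[0,0]*d,(v-K[1,2])/K[1,1]*d,d],-1); return (p-t)@Rm
E
python3 - <<'E'
from h import *
f=np.load('pics/top0.npz'); im,d=f['im'],f['d']
P=cloud('top',d)
K,Rm,t=cam('top'); print('cam',-Rm.T@t)
for uv in [(0,0),(511,0),(0,383),(511,383),(256,192)]: print(uv,ray('top',uv,0)[0].round(3))
for n,u,v in [('tall',184,205),('lid',100,242),('slid',254,217),('sponge',252,166),('spool',133,133),('small',427,176),('mat',350,190),('benchnear',300,230)]:
    print(n,P[v,u].round(4),d[v,u],im[v,u])
big=cv2.resize(im[120:320,60:460],None,fx=2,fy=2,interpolation=cv2.INTER_CUBIC); save('big0',big)
E
```

```text
cam [0.45658582 0.02417078 1.06254867]
(0, 0) [1.083 0.684 0.   ]
(511, 0) [ 1.065 -0.613  0.   ]
(0, 383) [0.142 0.633 0.   ]
(511, 383) [ 0.135 -0.548  0.   ]
(256, 192) [0.583 0.035 0.   ]
tall [0.546 0.195 0.081] 0.98668635 [252 252 253]
lid [0.4659 0.3999 0.0274] 1.0327994 [42 42 42]
slid [0.5211 0.0399 0.0266] 1.0370078 [67 63 64]
sponge [0.6454 0.044  0.0097] 1.0671916 [254 246  76]
spool [0.7209 0.3235 0.0438] 1.04337 [120 120 121]
small [ 0.6154 -0.3719  0.0193] 1.0514302 [161 139 106]
mat [ 0.5855 -0.1914  0.0038] 1.0648842 [147 148 154]
benchnear [ 0.4906 -0.0695  0.001 ] 1.0583899 [51 51 50]
```

View pics/big0.png

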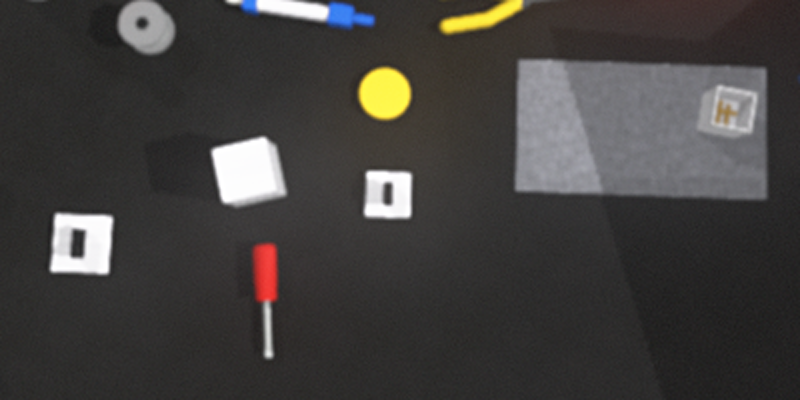

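```bash
cat >> h.py <<'E'
def rect(n,mask,z,off=(0,0)):
    cs,_=cv2.findContours(mask.astype(np.uint8),cv2.RETR_EXTERNAL,cv2.CHAIN_APPROX_NONE)
    c=max(cs,key=cv2.contourArea).reshape(-1,2)+np.array(off)
    p=ray(n,c,z)[:,:2]; r=cv2.minAreaRect((p*1000).astype(np.float32)); return r
E
python3 - <<'E'
from h import *
f=np.load('pics/top0.npz'); im,d=f['im'].astype(int),f['d']
P=cloud('top',d); g=im.min(2); Z=P[...,2]
def box(m,u0,u1,v0,v1):
    o=np.zeros_like(m); o[v0:v1,u0:u1]=m[v0:v1,u0:u1]; return o
print('tall', rect('top',box((Z>.07)&(g>200),150,220,180,230),.08))
print('tallbright', rect('top',box((g>235),150,220,180,230),.08))
print('large', rect('top',box(g>120,75,125,220,265),.009))
print('small', rect('top',box(g>120,235,275,200,235),.009))
print('Lgrip', rect('top',box(g<100,90,112,232,252),.029))
print('Sgrip', rect('top',box(g<130,247,261,209,225),.029))
print('mat', rect('top',box((g>75),310,450,140,228),.003))
for n,u0,u1,v0,v1 in [('pot',150,220,175,235),('sp',400,450,150,200)]:
    c=im[v0:v1,u0:u1].astype(np.uint8); save('z'+n,cv2.resize(c,None,fx=10,fy=10,interpolation=cv2.INTER_NEAREST))
print(Z[160:192:2,410:444:2].round(3))
s=get_state(); print(R.from_euler('xyz',s['tool_rot'],degrees=True).as_matrix().round(3))
E
```

```text
tall ((547.5506591796875, 199.34304809570312), (60.5639762878418, 61.493896484375), 12.576971054077148)
tallbright ((547.0772094726562, 199.82818603515625), (60.29828643798828, 60.366790771484375), 12.816482543945312)
large ((467.9714660644531, 405.39703369140625), (70.4005126953125, 69.83488464355469), 87.01446533203125)
small ((522.3340454101562, 41.33272171020508), (54.79299545288086, 57.26454544067383), 89.40170288085938)
Lgrip ((468.3008117675781, 402.8741760253906), (28.129873275756836, 11.695061683654785), 1.6897131204605103)
Sgrip ((522.1834106445312, 41.016639709472656), (7.024900913238525, 21.07842445373535), 89.54090881347656)
mat ((599.9884643554688, -264.18145751953125), (301.57354736328125, 163.78103637695312), 87.51705169677734)
[[ 3.000e-03  4.000e-03  4.000e-03  4.000e-03  2.000e-03  5.000e-03
   3.000e-03  1.000e-03  2.000e-03  6.000e-03  1.000e-03  3.000e-03
   6.000e-03  1.000e-03  3.000e-03  4.000e-03  2.000e-03]
 [ 2.000e-03  5.000e-03  3.000e-03  2.000e-03  5.400e-02  1.000e-03
   2.000e-03  6.000e-03  1.000e-03  5.000e-03  3.000e-03  2.000e-03
   1.000e-03  4.
[... 2131 characters left out ...]
 2.000e-03 -0.000e+00  0.000e+00  5.000e-03]
 [-0.000e+00  4.000e-03  5.000e-03  0.000e+00  3.000e-03  1.500e-02
   1.700e-02  2.300e-02  2.700e-02  3.300e-02  3.700e-02  3.800e-02
   5.000e-02  2.000e-03 -0.000e+00  5.000e-03  0.000e+00]
 [-1.000e-03  1.000e-03  6.000e-03  0.000e+00  3.000e-03  5.000e-03
   3.000e-03  6.000e-03  3.000e-03  2.000e-03  4.000e-03  5.000e-03
  -1.000e-03  3.000e-03  3.000e-03  6.000e-03  5.000e-03]
 [ 7.000e-03  6.000e-03  2.000e-03  4.000e-03  0.000e+00  3.000e-03
   2.000e-03  2.000e-03  3.000e-03 -2.000e-03  3.000e-03  2.000e-03
   4.000e-03  0.000e+00  2.000e-03  3.000e-03  2.000e-03]]
[[-0.    -0.939  0.344]
 [-0.001  0.344  0.939]
 [-1.    -0.    -0.001]]
```

View pics/zsp.png

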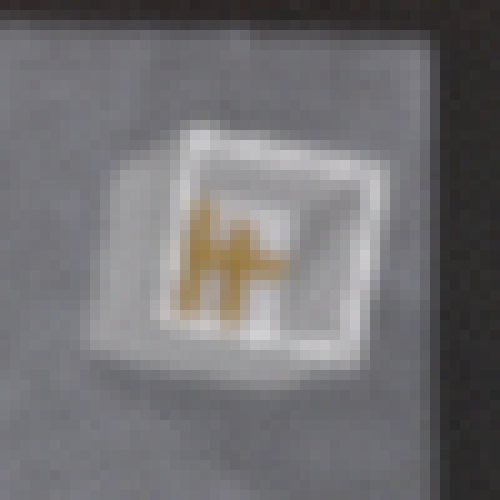

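View pics/zpot.png

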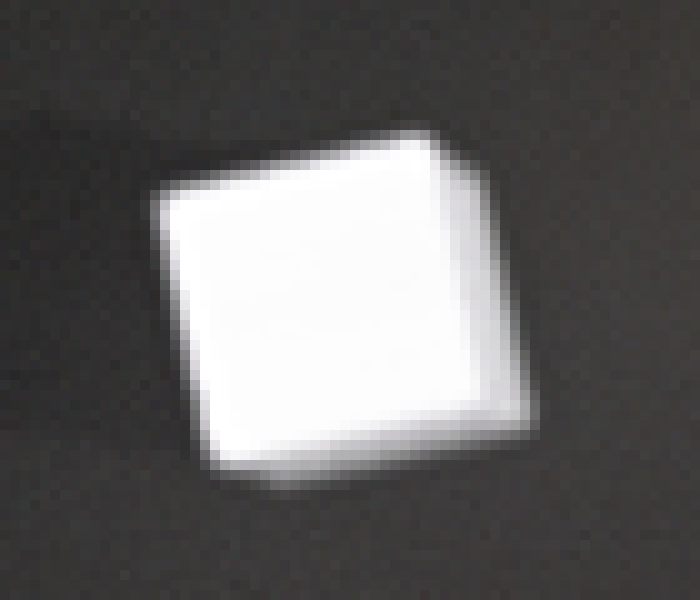

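Run:
```python
from h import *
c=np.array([(192,127),(388,162),(363,363),(160,328)],float)/10-.5+[400,150]
p=ray('top',c,.053); print((p*1000).round(1)); print('ctr',p.mean(0)*1000)
for i in range(4):
    e=p[(i+1)%4]-p[i]; print(np.linalg.norm(e)*1000, np.degrees(np.arctan2(e[1],e[0])))
f=np.load('pics/top0.npz'); im=f['im'].astype(int)
g=im.min(2)
# edge-fit yaw for lids
for n,u0,u1,v0,v1,z in [('large',75,125,220,265,.009),('small',235,275,200,235,.009)]:
    G=g[v0:v1,u0:u1]; m=(G>120)
    # left/right columns per row subpixel
    def edge(a): 
        i=np.argmax(a>130); return i-1+(130-a[i-1])/(a[i]-a[i-1])
    ys=[y for y in range(G.shape[0]) if m[y].sum()>15]; ys=ys[4:-4]
    xs=[x for x in range(G.shape[1]) if m[:,x].sum()>15]; xs=xs[4:-4]
    L=np.array([(u0+edge(G[y]),v0+y) for y in ys]); Rr=np.array([(u1-1-edge(G[y][::-1]),v0+y) for y in ys])
    T=np.array([(u0+x,v0+edge(G[:,x])) for x in xs]); B=np.array([(u0+x,v1-1-edge(G[::-1,x])) for x in xs])
    for k,E in zip('LRTB',(L,Rr,T,B)):
        q=ray('top',E,z)*1000; a=np.polyfit(q[:,0],q[:,1],1) if k in'LR' else np.polyfit(q[:,1],q[:,0],1)
        print(n,k,q[:,:2].mean(0).round(1),np.degrees(np.arctan(a[0])).round(2)*(1 if k in 'LR' else -1))
```

```text
[[ 642.6 -341.6   53. ]
 [ 634.  -386.3   53. ]
 [ 587.3 -378.1   53. ]
 [ 595.9 -332.1   53. ]]
ctr [ 614.96091717 -359.53791438   53.        ]
45.48248675720911 -100.94582819859306
47.361790615766026 170.07393994780415
46.83812805846805 79.47833089256964
47.70376911934643 -11.560120426107959
large L [468.8 440.6] -2.35
large R [468.2 370.3] -3.07
large T [502.7 405.7] -2.45
large B [432.6 403.7] -3.37
small L [522.5  68.3] -4.56
small R [522.   12.9] -1.34
small T [551.2  39.5] -3.16
small B [494.5  39.9] -2.04
```

```bash
cat >> h.py <<'E'
def Rdir(x,z):
    x=np.array(x,float);x/=np.linalg.norm(x);z=np.array(z,float);z-=x*(x@z);z/=np.linalg.norm(z)
    return np.c_[x,np.cross(z,x),z]
def now():
    s=get_state(); return np.array(s['tcp_pos']),R.from_euler('xyz',s['tool_rot'],degrees=True).as_matrix(),s
def plan(p,Rt=None):
    p0,R0,s=now(); Rt=R0 if Rt is None else Rt
    sh=R0.T@(np.array(p)-p0)*100; rv=R.from_matrix(R0.T@Rt).as_rotvec()
    print('shift cm',sh.round(2),'rv',rv.round(4),'deg',np.degrees(np.linalg.norm(rv)).round(1),'dist mm',(np.linalg.norm(sh)*10).round(1))
def yawR(j): # tool down, jaw axis at world angle j (deg)
    a=np.radians(j); return Rdir([0,0,-1],[np.cos(a),np.sin(a),0])
def st():
    s=get_state(); print('t',round(float(s['time']),2),'p',np.round(s['tcp_pos'],4),'rot',np.round(s['tool_rot'],1),'q',np.round(s['joint_positions'],1),'F',np.round(s['ft_force'],1),'w',round(float(s['width']),4))
E
python3 -c "
from h import *
plan([.5225,.041,.16],yawR(87.2))"
```

```text
shift cm [ 13.21 -47.66 -45.64] rv [-3.019e-01 -1.500e-03 -2.000e-04] deg 17.3 dist mm 673.0
```

>>> {"op": "send_rows", "data": {"commands": [13.2,-47.66,-45.64,-0.302,-0.0015,0,5,13.2,-47.66,-45.64,-0.302,-0.0015,0,5,13.2,-47.66,-45.64,-0.302,-0.0015,0,5,13.2,-47.66,-45.64,-0.302,-0.0015,0,5,13.2,-47.66,-45.64,-0.302,-0.0015,0,5,13.2,-47.66,-45.64,-0.302,-0.0015,0,5,13.2,-47.66,-45.64,-0.302,-0.0015,0,5,13.2,-47.66,-45.64,-0.302,-0.0015,0,5,13.2,-47.66,-45.64,-0.302,-0.0015,0,5,13.2,-47.66,-45.64,-0.302,-0.0015,0,5], "grip_force": 15}}

```text
time: 0.98
tcp_pos: [0.4121, 0.2651, 0.2102]
tool_rot: [-0.4, 90.0, 86.8]
ft_force: [1.0, -0.2, 1.1]
width: 0.0502
```

```bash
python3 -c "
from h import *
st();plan([.5225,.041,.16],yawR(87.2))"
```

```text
t 0.98 p [0.4121 0.2651 0.2102] rot [-0.4 90.  86.8] q [-3.790e+01  1.520e+01  3.000e-01  1.176e+02 -1.000e-01  4.720e+01
  4.960e+01] F [ 1.  -0.2  1.1] w 0.0502
shift cm [  5.02 -12.11 -21.85] rv [0.0004 0.0002 0.    ] deg 0.0 dist mm 254.8
```

>>> {"op": "send_rows", "data": {"commands": [5.0,-12.11,-21.85,0,0,0,5,5.0,-12.11,-21.85,0,0,0,5,5.0,-12.11,-21.85,0,0,0,5,5.0,-12.11,-21.85,0,0,0,5,5.0,-12.11,-21.85,0,0,0,5,5.0,-12.11,-21.85,0,0,0,5,5.0,-12.11,-21.85,0,0,0,5,5.0,-12.11,-21.85,0,0,0,5]}}

```text
time: 1.65
tcp_pos: [0.5231, 0.0372, 0.1595]
tool_rot: [153.4, 89.9, -119.8]
ft_force: [-0.1, 0.6, 0.4]
width: 0.0501
```

```bash
cat >> h.py <<'E'
def wp(uv,z,p0=None,R0=None):
    # wrist pixel -> world point on plane z
    c=get_calibration('wrist'); K=c['K']; M=c['mount']
    if p0 is None: p0,R0,_=now()
    uv=np.atleast_2d(uv).astype(float); x=(uv[:,0]-K[0,2])/K[0,0]; y=(uv[:,1]-K[1,2])/K[1,1]
    r=np.hypot(x,y); k=np.where(r<1e-9,1,np.sin(r)/np.maximum(r,1e-9))
    d=np.c_[x*k,y*k,np.cos(r)]@M[:3,:3].T@R0.T; o=p0+R0@M[:3,3]
    return o+d*((z-o[2])/d[:,2])[:,None]
def look(n,tag):
    im,d=read_camera(n); save(tag,im); np.savez('pics/'+tag+'.npz',im=im,d=d); return im,d
E
python3 -c "
from h import *
st();look('wrist','w1')
plan([.5225,.041,.081],yawR(87.2))"
```

```text
t 1.65 p [0.5231 0.0372 0.1595] rot [ 153.4   89.9 -119.8] q [-13.5  22.2   5.9 115.9  -3.2  42.1  81.2] F [-0.1  0.6  0.4] w 0.0501
shift cm [ 7.88 -0.01  0.1 ] rv [-0.0026 -0.     -0.0011] deg 0.2 dist mm 78.8
```

View pics/w1.png

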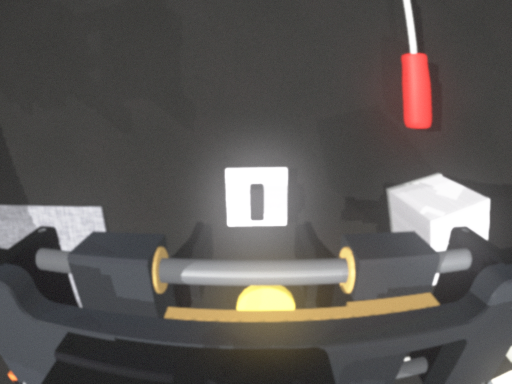

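Run:
```python
from h import *
f=np.load('pics/w1.npz'); g=f['im'].astype(int).min(2)
m=np.zeros_like(g); m[150:230,210:300]=g[150:230,210:300]>150
cs,_=cv2.findContours(m.astype(np.uint8),cv2.RETR_EXTERNAL,cv2.CHAIN_APPROX_NONE)
c=max(cs,key=cv2.contourArea).reshape(-1,2); p=wp(c,.009)[:,:2]*1000
print(cv2.minAreaRect(p.astype(np.float32)),p.min(0),p.max(0))
m=np.zeros_like(g); m[180:225,245:270]=g[180:225,245:270]<100
vu=np.argwhere(m); print(vu.mean(0), wp(vu.mean(0)[::-1],.025))
```

```text
((522.7608642578125, 42.729854583740234), (54.495208740234375, 54.81782150268555), 88.1911392211914) [494.89068679  14.73100433] [550.92453718  70.6152054 ]
[nan nan] [[nan nan nan]]<stdin>:8: RuntimeWarning: Mean of empty slice.
  ret = um.true_divide(
```

>>> {"op": "send_rows", "data": {"commands": [4.0,0,0.15,0,0,0,5,7.8,0,0.15,0,0,0,5,7.8,0,0.15,0,0,0,5,7.8,0,0.15,0,0,0,5,7.8,0,0.15,0,0,0,1,7.8,0,0.15,0,0,0,0.8,7.8,0,0.15,0,0,0,0.8,7.8,0,0.15,0,0,0,0.8,7.8,0,0.15,0,0,0,0.8], "grip_force": 20}}

```text
time: 2.45
tcp_pos: [0.5236, 0.0422, 0.0834]
tool_rot: [-63.0, 89.8, 24.1]
ft_force: [0.8, 1.8, 5.5]
width: 0.0372
```

```bash
python3 -c "
from h import *
st();plan([.5225,.041,.23])
# above small pot, lid yaw offset
plan([.615,-.3595,.23],yawR(87.2-7.9))"
```

```text
t 2.45 p [0.5236 0.0422 0.0834] rot [-63.   89.8  24.1] q [-12.9  29.3   4.8 118.3  -4.4  32.4  82. ] F [0.8 1.8 5.5] w 0.0372
shift cm [-14.66   0.07  -0.1 ] rv [0. 0. 0.] deg 0.0 dist mm 146.6
shift cm [-14.68 -11.22 -39.63] rv [0.1356 0.0015 0.0025] deg 7.8 dist mm 437.2
```

>>> {"op": "send_rows", "data": {"commands": [0.15,0,0,0,0,0,0.8,0.15,0,0,0,0,0,0.8,0.15,0,0,0,0,0,0.8,0.15,0,0,0,0,0,0.8,0.15,0,0,0,0,0,0.8]}}

```text
time: 2.87
tcp_pos: [0.5241, 0.0423, 0.0832]
tool_rot: [-64.4, 89.8, 22.7]
ft_force: [-1.6, 0.2, 7.6]
width: 0.037
```

```bash
python3 -c "
from h import *
st();look('wrist','w2')"
```

```text
t 2.87 p [0.5241 0.0423 0.0832] rot [-64.4  89.8  22.7] q [-12.9  29.3   4.7 118.3  -4.5  32.4  82. ] F [-1.6  0.2  7.6] w 0.037
```

View pics/w2.png

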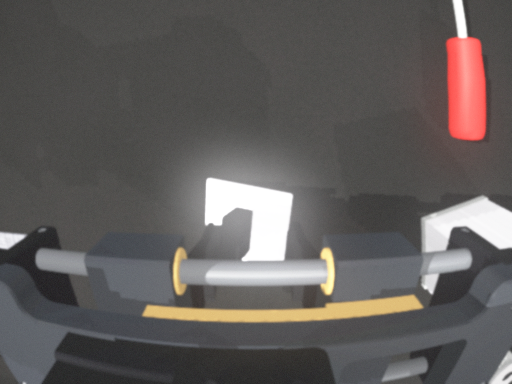

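>>> {"op": "send_rows", "data": {"commands": [0,0,0,0,0,0,5,0,0,0,0,0,0,5,-4,0,0,0,0,0,5,-6,0,0,0,0,0,5,-6,0,0,0,0,0,5,-6,0,0,0,0,0,5]}}

```text
time: 3.42
tcp_pos: [0.5244, 0.0421, 0.144]
tool_rot: [-69.4, 89.6, 17.6]
ft_force: [-0.5, 0.1, -0.7]
width: 0.0496
```

```bash
python3 -c "
from h import *
st();look('wrist','w3');look('top','t3')"
```

```text
t 3.42 p [0.5244 0.0421 0.144 ] rot [-69.4  89.6  17.6] q [-13.7  23.6   5.7 116.5  -3.6  39.7  81.3] F [-0.5  0.1 -0.7] w 0.0496
```

View pics/w3.png

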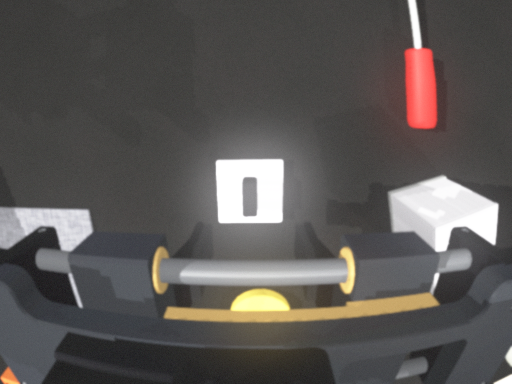

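View pics/t3.png

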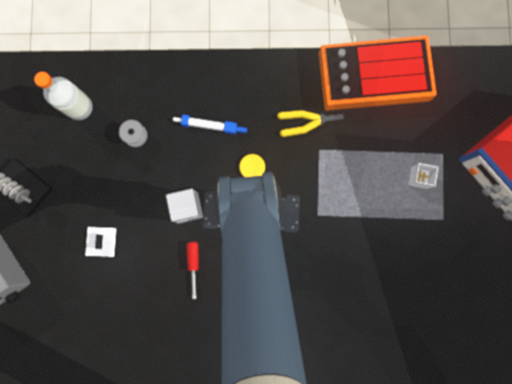

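```bash
cat >> h.py <<'E'
def wlid(tag,u0,u1,v0,v1,z,th=150,**k):
    g=np.load('pics/%s.npz'%tag)['im'].astype(int).min(2); m=np.zeros(g.shape,np.uint8); m[v0:v1,u0:u1]=g[v0:v1,u0:u1]>th
    cs,_=cv2.findContours(m,cv2.RETR_EXTERNAL,cv2.CHAIN_APPROX_NONE)
    c=max(cs,key=cv2.contourArea).reshape(-1,2); p=wp(c,z,**k)[:,:2]*1000
    print(np.array(cv2.minAreaRect(p.astype(np.float32))[0]).round(1),cv2.minAreaRect(p.astype(np.float32))[1:])
E
python3 - <<'E'
from h import *
wlid('w3',200,300,150,230,.009)
print(wp((250,197),.029)*1000)
plan([.523,.042,.094],yawR(88))
E
```

```text
[513.3  40. ] ((53.7071418762207, 54.12660217285156), 87.33214569091797)
[[511.26257664  40.70196123  29.        ]]
shift cm [ 4.84  0.02 -0.01] rv [-0.0164  0.0015  0.0022] deg 0.9 dist mm 48.4
```

Run:
```python
from h import *
plan([.513,.0405,.094],yawR(87.5))
```

```text
shift cm [ 4.84  1.01 -0.22] rv [-0.0076  0.0015  0.0022] deg 0.5 dist mm 49.5
```

>>> {"op": "send_rows", "data": {"commands": [2,1,-0.22,-0.0076,0.0015,0.0022,4,4.84,1,-0.22,-0.0076,0.0015,0.0022,4,4.84,1,-0.22,-0.0076,0.0015,0.0022,4,4.84,1,-0.22,-0.0076,0.0015,0.0022,4,4.84,1,-0.22,-0.0076,0.0015,0.0022,0.8,4.84,1,-0.22,-0.0076,0.0015,0.0022,0.8,4.84,1,-0.22,-0.0076,0.0015,0.0022,0.8,4.84,1,-0.22,-0.0076,0.0015,0.0022,0.8,4.84,1,-0.22,-0.0076,0.0015,0.0022,0.8,4.84,1,-0.22,-0.0076,0.0015,0.0022,0.8]}}

```text
time: 4.35
tcp_pos: [0.5134, 0.0405, 0.0945]
tool_rot: [-78.8, 89.9, 8.7]
ft_force: [-1.1, -0.9, 2.2]
width: 0.0111
```

```bash
python3 -c "
from h import *
st();look('wrist','w4')"
```

```text
t 4.35 p [0.5134 0.0405 0.0945] rot [-78.8  89.9   8.7] q [-13.1  27.5   4.9 119.3  -4.2  33.2  82.2] F [-1.1 -0.9  2.2] w 0.0111
```

View pics/w4.png

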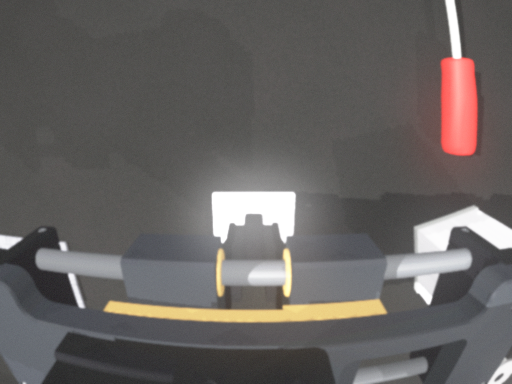

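>>> {"op": "send_rows", "data": {"commands": [-4,0,0,0,0,0,0.8,-8,0,0,0,0,0,0.8,-10,0,0,0,0,0,0.8,-10,0,0,0,0,0,0.8], "grip_force": 30}}

```text
time: 4.73
tcp_pos: [0.516, 0.0407, 0.1992]
tool_rot: [-77.6, 89.4, 9.9]
ft_force: [-0.7, -0.5, -0.5]
width: 0.011
```

```bash
python3 -c "
from h import *
st();look('wrist','w5')
plan([.615,-.3595,.18],yawR(87.5-8))"
```

```text
t 4.73 p [0.516  0.0407 0.1992] rot [-77.6  89.4   9.9] q [-14.3  18.2   6.3 115.3  -2.7  46.   81. ] F [-0.7 -0.5 -0.5] w 0.011
shift cm [  1.71 -11.76 -39.54] rv [0.1395 0.0019 0.0062] deg 8.0 dist mm 412.8
```

View pics/w5.png

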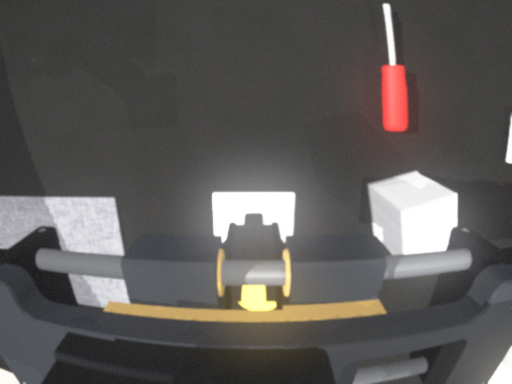

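```bash
cat >> h.py <<'E'
def wt(uv,dx):
    # wrist pixel -> tool coords on plane tool x = dx
    p=wp(uv,-dx,p0=np.zeros(3),R0=np.array([[0,0,1],[0,1,0],[-1,0,0.]])); # world=(z,y,-x)
    return np.c_[-p[:,2],p[:,1],p[:,0]]
E
python3 - <<'E'
from h import *
g=np.load('pics/w5.npz')['im'].astype(int).min(2)
print(g[185:198,240]); print(g[205,205:222],g[205,286:302])
print(wt([(213.0,192),(294.5,192),(212.5,205),(295,205)],.0855)*1000)
E
```

```text
[120 120 121 122 123 132 167 238 255 255 255 255 255]
[107 110 112 112 116 118 135 221 254 255 255 255 255 255 255 255 255] [255 255 255 255 255 255 255 252 223 161 126 116 118 116 112 112]
[[ 85.5         24.30786458 -25.07189383]
 [ 85.5         24.29613951  26.13914687]
 [ 85.5         15.6469697  -25.75429722]
 [ 85.5         15.63157952  26.82848549]]
```

Run:
```python
from h import *
plan([.69,-.345,.20],yawR(79.5))
```

```text
shift cm [ -0.24 -19.21 -37.76] rv [0.1395 0.0019 0.0062] deg 8.0 dist mm 423.6
```

>>> {"op": "send_rows", "data": {"commands": [-1,-4,-8,0.1395,0.002,0.006,0.8,-0.2,-19.2,-37.8,0.1395,0.002,0.006,0.8,-0.2,-19.2,-37.8,0.1395,0.002,0.006,0.8,-0.2,-19.2,-37.8,0.1395,0.002,0.006,0.8,-0.2,-19.2,-37.8,0.1395,0.002,0.006,0.8,-0.2,-19.2,-37.8,0.1395,0.002,0.006,0.8,-0.2,-19.2,-37.8,0.1395,0.002,0.006,0.8,-0.2,-19.2,-37.8,0.1395,0.002,0.006,0.8,-0.2,-19.2,-37.8,0.1395,0.002,0.006,0.8,-0.2,-19.2,-37.8,0.1395,0.002,0.006,0.8]}}

```text
time: 5.62
tcp_pos: [0.6863, -0.3395, 0.197]
tool_rot: [74.3, 89.8, 153.8]
ft_force: [1.5, 1.3, 0.2]
width: 0.0114
```

```bash
python3 -c "
from h import *
st();look('wrist','w6');st()
plan([.69,-.345,.20],yawR(79.5))"
```

```text
t 5.62 p [ 0.6863 -0.3395  0.197 ] rot [ 74.3  89.8 153.8] q [ 16.1  40.1  11.9  79.1  -8.7  61.9 108.9] F [1.5 1.3 0.2] w 0.0114
t 5.67 p [ 0.6868 -0.3498  0.1963] rot [-171.9   89.5  -92.8] q [ 16.4  40.5  12.3  78.6  -8.5  61.7 108.9] F [ 2.1 -8.4  1.2] w 0.0115
shift cm [-0.37 -0.22  0.53] rv [-0.0076 -0.0086  0.0012] deg 0.7 dist mm 6.9
```

View pics/w6.png

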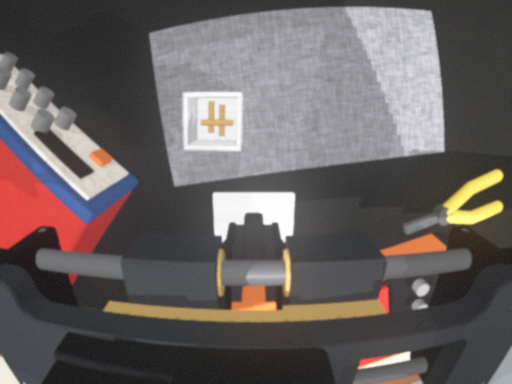

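Run:
```python
from h import *
look('wrist','w7');st()
p0,R0,_=now()
f=np.load('pics/top0.npz');P=cloud('top',f['d'])
for uv in [(462,158),(470,152),(480,148),(500,130),(490,185)]: print(uv,P[uv[1],uv[0]].round(3))
g=np.load('pics/w7.npz')['im'].astype(int).min(2)
m=np.zeros(g.shape,np.uint8); m[80:165,170:260]=g[80:165,170:260]>205
cs,_=cv2.findContours(m,cv2.RETR_EXTERNAL,cv2.CHAIN_APPROX_NONE)
c=max(cs,key=cv2.contourArea).reshape(-1,2);print(c.min(0),c.max(0))
p=wp(c,.053)[:,:2]*1000; r=cv2.minAreaRect(p.astype(np.float32)); print(r)
```

```text
t 5.72 p [ 0.685  -0.3468  0.1961] rot [ 160.5   89.6 -120.5] q [ 16.3  40.3  12.2  78.9  -8.5  61.7 108.8] F [-1.8 -0.   0.1] w 0.0109
(462, 158) [ 0.656 -0.454  0.027]
(470, 152) [ 0.664 -0.458  0.06 ]
(480, 148) [ 0.662 -0.456  0.11 ]
(500, 130) [ 0.706 -0.51   0.095]
(490, 185) [ 0.588 -0.504  0.05 ]
[196  88] [255 147]
((613.5908813476562, -356.0107421875), (47.0442008972168, 47.32865524291992), 77.7750473022461)
```

View pics/w7.png

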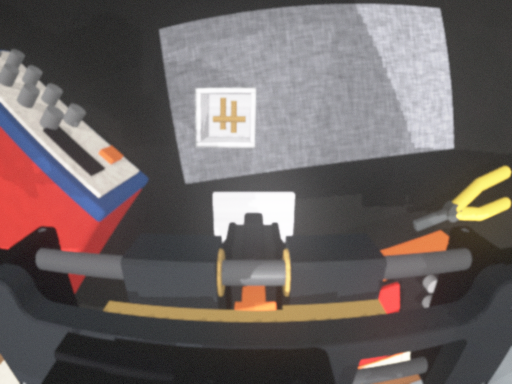

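Run:
```python
from h import *
f=np.load('pics/top0.npz');P=cloud('top',f['d']);q=P[110:215,455:512,2]; print(np.percentile(q,[50,90,97,99.5]))
plan([.6128,-.3583,.168],yawR(78.7))
```

```text
[0.00343305 0.10972567 0.11162345 0.11406633]
shift cm [ 2.84  6.86 -2.49] rv [ 0.0054 -0.0061 -0.0021] deg 0.5 dist mm 78.3
```

>>> {"op": "send_rows", "data": {"commands": [0,3.5,-1.3,0.0054,-0.006,-0.002,0.8,1.5,6.86,-2.49,0.0054,-0.006,-0.002,0.8,2.8,6.86,-2.49,0.0054,-0.006,-0.002,0.8,2.8,6.86,-2.49,0.0054,-0.006,-0.002,0.8,2.8,6.86,-2.49,0.0054,-0.006,-0.002,0.8,2.8,6.86,-2.49,0.0054,-0.006,-0.002,0.8]}}

```text
time: 6.22
tcp_pos: [0.6144, -0.357, 0.1684]
tool_rot: [-47.3, 89.9, 31.6]
ft_force: [-0.1, -0.4, -0.7]
width: 0.0113
```

```bash
python3 -c "
from h import *
st();look('wrist','w8');look('scene','s8')
plan([.6128,-.3583,.144],yawR(78.7))
im=np.load('pics/s8.npz')['im'][120:220,100:240]; save('s8z',cv2.resize(im,None,fx=5,fy=5,interpolation=cv2.INTER_CUBIC))"
```

```text
t 6.22 p [ 0.6144 -0.357   0.1684] rot [-47.3  89.9  31.6] q [ 19.   36.7  11.8  89.6  -8.7  54.6 112.4] F [-0.1 -0.4 -0.7] w 0.0113
shift cm [ 2.5   0.17 -0.13] rv [0.0023 0.     0.0018] deg 0.2 dist mm 25.1
```

View pics/w8.png

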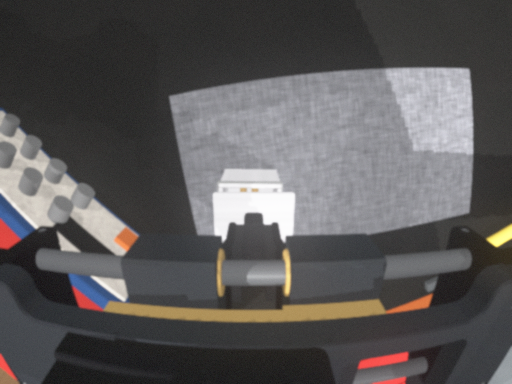

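View pics/s8z.png

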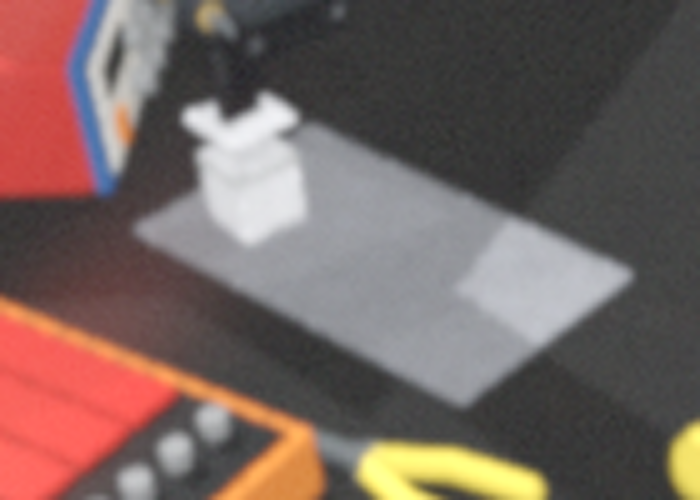

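Run:
```python
from h import *
g=np.load('pics/w8.npz')['im'].astype(int).min(2)
print(g[164:176,250]); print(g[173,216:232],g[173,272:288])
# tool coordinates of front rim corners, plane depth = tcp z - .053
q=wt([(224,169.5),(279,169.5)],.1684-.053)*1000; print(q, q.mean(0))
```

```text
[142 148 146 146 164 193 219 222 221 222 220 219]
[140 140 141 141 135 136 150 183 208 219 220 221 218 219 218 220] [221 221 220 219 212 197 180 168 168 171 166 169 169 166 168 168]
[[115.4         32.09345748 -20.67155185]
 [115.4         32.074166    18.73857762]] [115.4         32.08381174  -0.96648712]
```

Run:
```python
from h import *
g=np.load('pics/w8.npz')['im'].astype(int).min(2)
print(g[164:196,232],g[164:196,250]); print(g[182,210:232],g[182,272:292])
for z,uv in [(.053,[(219.5,182.5),(281.5,182.5)]),(.003,[(223,168.5),(277.5,168.5)])]:
    q=wt(uv,.1684-z)*1000; print(q, q.mean(0))
```

```text
[145 142 144 145 169 205 219 219 220 219 219 219 219 220 219 219 204 187
 187 219 240 243 239 232 232 236 236 235 231 237 242 242] [142 148 146 146 164 193 219 222 221 222 220 219 221 221 221 220 215 193
 186 212 236 247 243 234 226 224 226 227 231 240 245 247]
[150 152 152 149 151 146 154 166 179 183 187 187 189 187 189 184 187 187
 189 187 186 187] [191 191 191 190 191 191 190 188 185 179 178 172 170 169 165 161 159 161
 158 157]
[[115.4         22.4440359  -24.20528772]
 [115.4         22.42656791  20.77299989]] [115.4         22.4353019   -1.71614392]
[[165.4         21.83878422 -26.58652928]
 [165.4         21.80411797  21.83629314]] [165.4         21.82145109  -2.37511807]
```

>>> {"op": "send_rows", "data": {"commands": [0,0.07,-0.22,0.002,0,0.0018,0.8,0.8,0.07,-0.22,0.002,0,0.0018,0.8,1.4,0.07,-0.22,0.002,0,0.0018,0.8,1.8,0.07,-0.22,0.002,0,0.0018,0.8,2.1,0.07,-0.22,0.002,0,0.0018,0.8,2.5,0.07,-0.22,0.002,0,0.0018,0.8,2.5,0.07,-0.22,0.002,0,0.0018,0.8,2.5,0.07,-0.22,0.002,0,0.0018,0.8]}}

```text
time: 6.98
tcp_pos: [0.6134, -0.3594, 0.1437]
tool_rot: [71.8, 90.0, 150.5]
ft_force: [-0.1, -0.2, -0.8]
width: 0.0116
```

```bash
python3 -c "
from h import *
st();look('wrist','w9')
"
```

```text
t 6.98 p [ 0.6134 -0.3594  0.1437] rot [ 71.8  90.  150.5] q [ 19.4  38.3  11.5  90.4  -9.   52.3 112.8] F [-0.1 -0.2 -0.8] w 0.0116
```

View pics/w9.png

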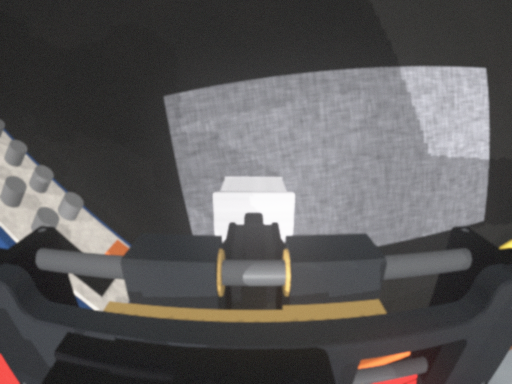

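>>> {"op": "send_rows", "data": {"commands": [0.1,0,0,0,0,0,0.8,0.2,0,0,0,0,0,0.8,0.25,0,0,0,0,0,0.8,0.25,0,0,0,0,0,0.8]}}

```text
time: 7.37
tcp_pos: [0.6138, -0.3597, 0.1425]
tool_rot: [-100.0, 89.9, -21.3]
ft_force: [-1.8, 0.4, 4.0]
width: 0.0113
```

Contact (4 N). Release and rise.

>>> {"op": "send_rows", "data": {"commands": [0,0,0,0,0,0,2.5,0,0,0,0,0,0,3,0,0,0,0,0,0,3,-1,0,0,0,0,0,3,-4,0,0,0,0,0,3,-8,0,0,0,0,0,5,-10,0,0,0,0,0,8.7,-10,0,0,0,0,0,8.7]}}

```text
time: 8.03
tcp_pos: [0.616, -0.3614, 0.2498]
tool_rot: [-106.9, 89.3, -28.2]
ft_force: [0.4, 0.8, 1.5]
width: 0.0429
```

```bash
python3 -c "
from h import *
st();look('wrist','w10');look('scene','s10')
im=np.load('pics/s10.npz')['im'][120:220,100:240]; save('s10z',cv2.resize(im,None,fx=5,fy=5,interpolation=cv2.INTER_CUBIC))"
```

```text
t 8.03 p [ 0.616  -0.3614  0.2498] rot [-106.9   89.3  -28.2] q [ 18.6  32.4  12.8  85.6  -7.8  62.2 111.8] F [0.4 0.8 1.5] w 0.0429
```

View pics/w10.png

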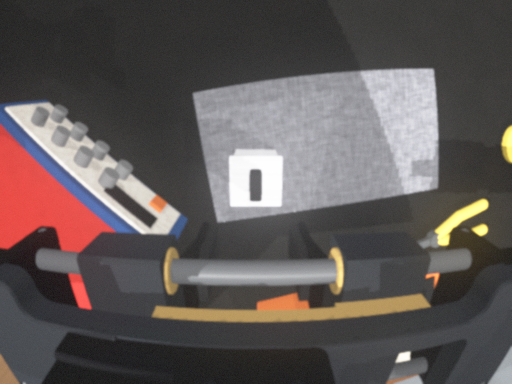

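View pics/s10z.png

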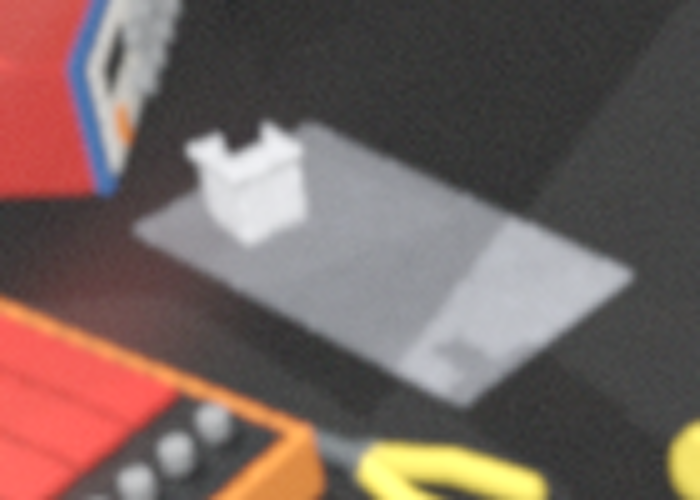

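```bash
python3 -c "
from h import *
plan([.56,.08,.27],yawR(12.7))"
```

```text
shift cm [-2.66 13.9  42.07] rv [1.1521 0.0013 0.0034] deg 66.0 dist mm 443.9
```

>>> {"op": "send_rows", "data": {"commands": [-2.6,13.9,42,1.152,0.001,0.003,8.7,-2.6,13.9,42,1.152,0.001,0.003,8.7,-2.6,13.9,42,1.152,0.001,0.003,8.7,-2.6,13.9,42,1.152,0.001,0.003,8.7,-2.6,13.9,42,1.152,0.001,0.003,8.7,-2.6,13.9,42,1.152,0.001,0.003,8.7,-2.6,13.9,42,1.152,0.001,0.003,8.7,-2.6,13.9,42,1.152,0.001,0.003,8.7,-2.6,13.9,42,1.152,0.001,0.003,8.7,-2.6,13.9,42,1.152,0.001,0.003,8.7]}}

```text
time: 8.97
tcp_pos: [0.5628, 0.0459, 0.2659]
tool_rot: [-166.1, 89.8, -153.7]
ft_force: [1.9, 0.2, 0.4]
width: 0.0869
```

```bash
python3 -c "
from h import *
st();look('wrist','w11');st()"
```

```text
t 8.97 p [0.5628 0.0459 0.2659] rot [-166.1   89.8 -153.7] q [-27.6  18.7  23.5 105.9  -8.7  57.2  11.9] F [1.9 0.2 0.4] w 0.0869
t 9.02 p [0.562  0.0577 0.2658] rot [108.2  89.6 121.4] q [-28.1  18.7  22.9 105.8  -9.   57.3  11.8] F [-1.8  7.4 -0.4] w 0.0869
```

View pics/w11.png

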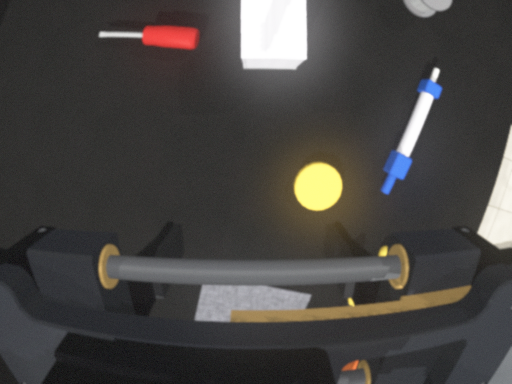

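```bash
cat >> h.py <<'E'
def tilt(jaw,t): # t>0: tool points to +n (n = 90deg left of jaw axis); t deg off vertical
    a=np.radians(jaw); j=np.array([np.cos(a),np.sin(a),0]); n=np.array([-np.sin(a),np.cos(a),0])
    d=np.sin(np.radians(t))*n-np.cos(np.radians(t))*np.array([0,0,1]); return Rdir(d,j)
E
python3 - <<'E'
from h import *
look('wrist','w12');st()
g=np.load('pics/w12.npz')['im'].astype(int).min(2)
m=np.zeros(g.shape,np.uint8); m[0:110,200:330]=g[0:110,200:330]>230
cs,_=cv2.findContours(m,cv2.RETR_EXTERNAL,cv2.CHAIN_APPROX_NONE)
c=max(cs,key=cv2.contourArea).reshape(-1,2); p=wp(c,.08)[:,:2]*1000
print(c.min(0),c.max(0),cv2.minAreaRect(p.astype(np.float32)))
Rt=tilt(12.7,45); G=np.array([.5472,.1996,.04]); n=np.array([-np.sin(np.radians(12.7)),np.cos(np.radians(12.7)),0])
G=G-.006*n+[0,0,.006]; T=G-.051*Rt[:,0]; print(T)
plan(T-.09*Rt[:,0],Rt)
E
```

```text
t 9.07 p [0.5626 0.0541 0.2657] rot [117.2  89.7 130.6] q [-27.9  18.8  23.  105.8  -8.9  57.3  12.3] F [-0.1  0.6 -0.3] w 0.0868
[241  11] [305  79] ((548.754150390625, 191.79104614257812), (59.26917266845703, 66.3602066040039), 12.980960845947266)
[0.55644727 0.15856663 0.08206245]
shift cm [12.01  3.89  1.78] rv [ 0.0114 -0.0072  0.781 ] deg 44.8 dist mm 127.5
```

>>> {"op": "send_rows", "data": {"commands": [12,3.9,1.78,0.011,-0.007,0.781,8.7,12,3.9,1.78,0.011,-0.007,0.781,8.7,12,3.9,1.78,0.011,-0.007,0.781,8.7,12,3.9,1.78,0.011,-0.007,0.781,8.7,12,3.9,1.78,0.011,-0.007,0.781,8.7,12,3.9,1.78,0.011,-0.007,0.781,8.7,12,3.9,1.78,0.011,-0.007,0.781,8.7,12,3.9,1.78,0.011,-0.007,0.781,8.7,12,3.9,1.78,0.011,-0.007,0.781,8.7]}}

```text
time: 9.82
tcp_pos: [0.57, 0.0965, 0.1451]
tool_rot: [90.1, 45.1, 102.8]
ft_force: [-0.9, 0.4, -0.1]
width: 0.0871
```

Run:
```python
from h import *
look('wrist','w13');st()
Rt=tilt(12.7,45); G=np.array([.5475,.1985,.04]); n=np.array([-np.sin(np.radians(12.7)),np.cos(np.radians(12.7)),0])
G=G-.006*n+[0,0,.006]; T=G-.051*Rt[:,0]; print(T)
plan(T,Rt)
```

```text
t 9.87 p [0.5701 0.0975 0.1459] rot [ 90.   45.1 102.8] q [  0.4  35.8   3.1 106.4 -50.8  65.   49.9] F [ 0.9  0.7 -0.2] w 0.0869
[0.55674727 0.15746663 0.08206245]
shift cm [ 8.86 -0.16  0.03] rv [ 0.0013 -0.0015  0.0014] deg 0.1 dist mm 88.6
```

View pics/w13.png

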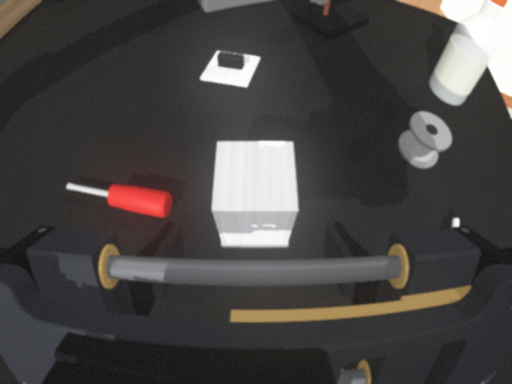

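>>> {"op": "send_rows", "data": {"commands": [3.5,-0.16,0.03,0,-0.0015,0.0014,8.7,7,-0.16,0.03,0,-0.0015,0.0014,8.7,8.8,-0.16,0.03,0,-0.0015,0.0014,8.7,8.8,-0.16,0.03,0,-0.0015,0.0014,8.7,8.8,-0.16,0.03,0,-0.0015,0.0014,5,8.8,-0.16,0.03,0,-0.0015,0.0014,5,8.8,-0.16,0.03,0,-0.0015,0.0014,5,8.8,-0.16,0.03,0,-0.0015,0.0014,5,8.8,-0.16,0.03,0,-0.0015,0.0014,5,8.8,-0.16,0.03,0,-0.0015,0.0014,5], "grip_force": 35}}

```text
time: 10.7
tcp_pos: [0.5576, 0.1562, 0.0832]
tool_rot: [89.8, 45.0, 102.6]
ft_force: [-0.7, -1.6, 3.3]
width: 0.0596
```

Run:
```python
from h import *
look('wrist','w14');st()
p0,R0,_=now()
plan(p0+[0,0,.13])
```

```text
t 10.75 p [0.5576 0.1562 0.0832] rot [ 89.8  45.  102.6] q [ -2.   40.4  -1.1 109.3 -56.   56.1  53.2] F [-0.3 -2.7  4.8] w 0.0601
shift cm [-9.2   9.19  0.03] rv [0. 0. 0.] deg 0.0 dist mm 130.0
```

View pics/w14.png

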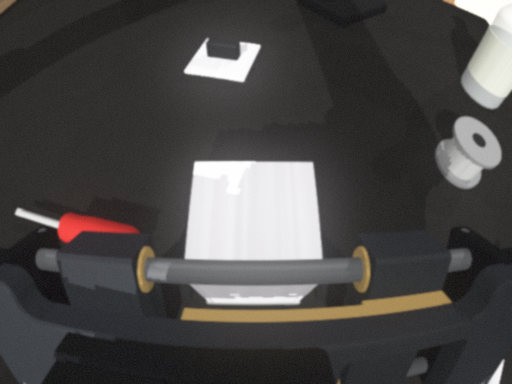

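>>> {"op": "send_rows", "data": {"commands": [-2,2,0,0,0,0,5,-4.5,4.5,0,0,0,0,5,-7,7,0,0,0,0,5,-9.2,9.2,0,0,0,0,5,-9.2,9.2,0,0,0,0,5]}}

```text
time: 11.17
tcp_pos: [0.5598, 0.1563, 0.2193]
tool_rot: [89.0, 45.1, 101.9]
ft_force: [0.8, 0.4, -1.8]
width: 0.06
```

Run:
```python
from h import *
look('wrist','w15');st()
Rt=tilt(0,0); G=np.array([.58,0.04,.20]);
plan(G-.051*Rt[:,0],Rt)
```

```text
t 11.22 p [0.5587 0.156  0.2162] rot [ 89.3  45.1 102.2] q [ -3.7  28.8   1.3 106.8 -50.8  65.2  41.4] F [-0.3  0.7 -2.5] w 0.0598
shift cm [-10.78  -5.9   -0.43] rv [ 0.2132 -0.0781 -0.7808] deg 46.6 dist mm 123.0
```

View pics/w15.png

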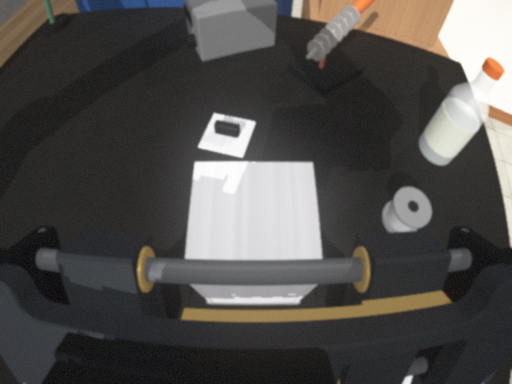

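>>> {"op": "send_rows", "data": {"commands": [-10.8,-5.9,-0.43,0.213,-0.078,-0.781,5,-10.8,-5.9,-0.43,0.213,-0.078,-0.781,5,-10.8,-5.9,-0.43,0.213,-0.078,-0.781,5,-10.8,-5.9,-0.43,0.213,-0.078,-0.781,5,-10.8,-5.9,-0.43,0.213,-0.078,-0.781,5,-10.8,-5.9,-0.43,0.213,-0.078,-0.781,5,-10.8,-5.9,-0.43,0.213,-0.078,-0.781,5,-10.8,-5.9,-0.43,0.213,-0.078,-0.781,5]}}

```text
time: 11.88
tcp_pos: [0.5787, 0.0436, 0.2491]
tool_rot: [-165.7, 89.8, -165.3]
ft_force: [-0.8, 1.0, -2.5]
width: 0.0598
```

Run:
```python
from h import *
st()
Rt=tilt(0,-45); G=np.array([.58,-0.02,.10]);
plan(G-.051*Rt[:,0],Rt)
```

```text
t 11.88 p [0.5787 0.0436 0.2491] rot [-165.7   89.8 -165.3] q [-2.390e+01  2.100e+01  1.990e+01  1.047e+02 -8.400e+00  5.600e+01
 -1.000e-01] F [-0.8  1.  -2.5] w 0.0598
shift cm [11.31 -2.74  0.16] rv [ 0.0078 -0.001  -0.7844] deg 44.9 dist mm 116.4
```

>>> {"op": "send_rows", "data": {"commands": [11.3,-2.74,0.16,0.008,-0.001,-0.784,5,11.3,-2.74,0.16,0.008,-0.001,-0.784,5,11.3,-2.74,0.16,0.008,-0.001,-0.784,5,11.3,-2.74,0.16,0.008,-0.001,-0.784,5,11.3,-2.74,0.16,0.008,-0.001,-0.784,5,11.3,-2.74,0.16,0.008,-0.001,-0.784,5,11.3,-2.74,0.16,0.008,-0.001,-0.784,5,11.3,-2.74,0.16,0.008,-0.001,-0.784,5,11.3,-2.74,0.16,0.008,-0.001,-0.784,5]}}

```text
time: 12.63
tcp_pos: [0.5796, 0.0152, 0.1354]
tool_rot: [-90.2, 45.1, -90.2]
ft_force: [1.2, -0.0, -2.2]
width: 0.0596
```

Run:
```python
from h import *
st()
im,d=look('scene','s16'); look('wrist','w16')
save('s16z',cv2.resize(im[80:280,130:430],None,fx=2.5,fy=2.5,interpolation=cv2.INTER_CUBIC))
Rt=tilt(0,-45); G=np.array([.58,-0.02,.045]);
plan(G-.051*Rt[:,0],Rt)
```

```text
t 12.63 p [0.5796 0.0152 0.1354] rot [-90.2  45.1 -90.2] q [-49.4  42.8  39.1 108.5  22.5  51.8 -31.9] F [ 1.2 -0.  -2.2] w 0.0596
shift cm [3.8  4.07 0.  ] rv [-0.0032 -0.0024 -0.0028] deg 0.3 dist mm 55.7
```

View pics/s16z.png

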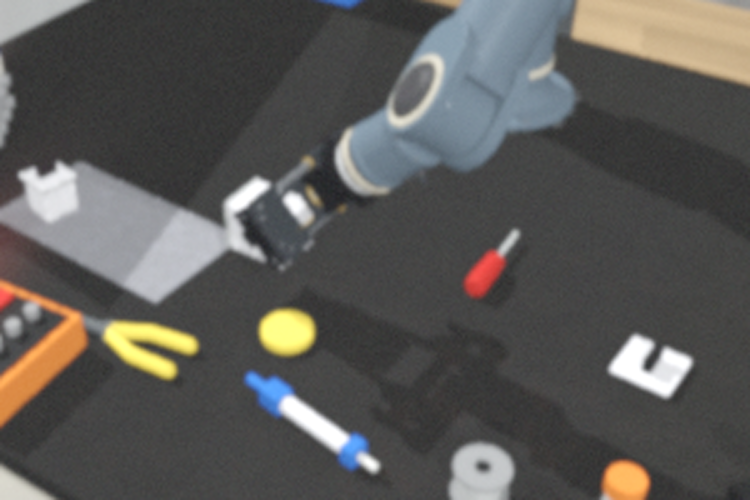

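View pics/w16.png

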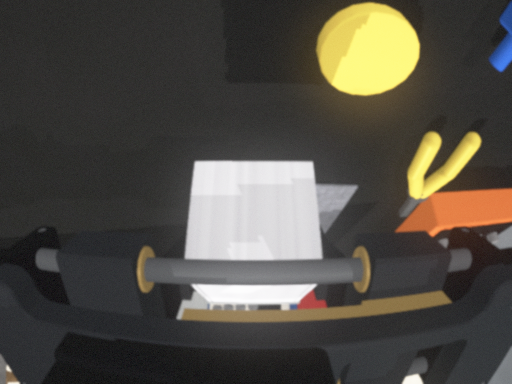

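>>> {"op": "send_rows", "data": {"commands": [2,2.1,0,-0.003,-0.0024,-0.0028,5,3.8,4.05,0,-0.003,-0.0024,-0.0028,5,3.8,4.05,0,-0.003,-0.0024,-0.0028,5,4.0,4.25,0,-0.003,-0.0024,-0.0028,5,4.15,4.4,0,-0.003,-0.0024,-0.0028,5,4.15,4.4,0,-0.003,-0.0024,-0.0028,5]}}

```text
time: 13.23
tcp_pos: [0.5806, 0.0153, 0.0777]
tool_rot: [-89.8, 45.1, -90.0]
ft_force: [0.8, 0.7, -1.6]
width: 0.0597
```

Run:
```python
from h import *
st()
```

```text
t 13.23 p [0.5806 0.0153 0.0777] rot [-89.8  45.1 -90. ] q [-48.2  48.3  37.4 109.   21.4  46.7 -34.7] F [ 0.8  0.7 -1.6] w 0.0597
```

>>> {"op": "send_rows", "data": {"commands": [0.14,0.14,0,0,0,0,5,0.21,0.21,0,0,0,0,5,0.28,0.28,0,0,0,0,5,0.28,0.28,0,0,0,0,5]}}

```text
time: 13.57
tcp_pos: [0.581, 0.0153, 0.0745]
tool_rot: [-89.8, 45.0, -89.9]
ft_force: [-0.0, 1.1, 1.7]
width: 0.0597
```

>>> {"op": "send_rows", "data": {"commands": [0.08,0.08,0,0,0,0,5,0.08,0.08,0,0,0,0,5,0.08,0.08,0,0,0,0,7,0.08,0.08,0,0,0,0,8.7,0.08,0.08,0,0,0,0,8.7,0.08,0.08,0,0,0,0,8.7,0.08,0.08,0,0,0,0,8.7,-3,0.08,0,0,0,0,8.7,-7,0.08,0,0,0,0,8.7,-10,0.08,0,0,0,0,8.7]}}

```text
time: 14.4
tcp_pos: [0.5811, 0.0879, 0.1459]
tool_rot: [-89.8, 45.1, -89.9]
ft_force: [1.4, 0.4, 0.5]
width: 0.0869
```

Run:
```python
from h import *
st()
im,d=look('scene','s17'); look('wrist','w17')
save('s17z',cv2.resize(im[80:280,130:430],None,fx=2.5,fy=2.5,interpolation=cv2.INTER_CUBIC))
```

```text
t 14.4 p [0.5811 0.0879 0.1459] rot [-89.8  45.1 -89.9] q [-53.8  43.1  37.6 104.5  20.   58.3 -34.1] F [1.4 0.4 0.5] w 0.0869
```

View pics/s17z.png

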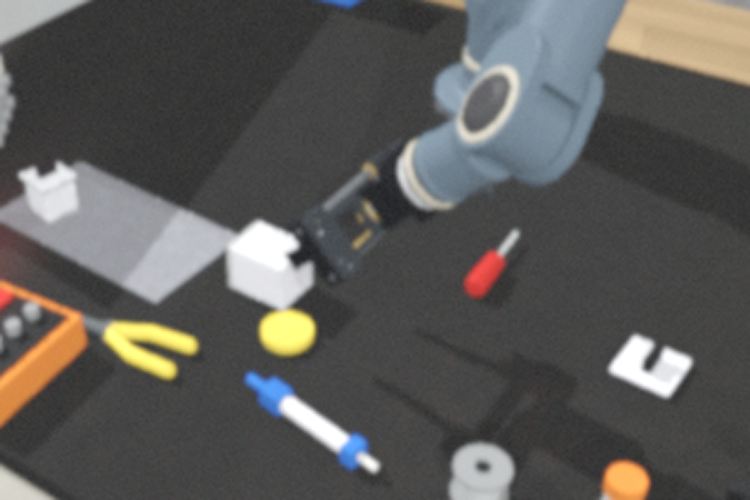

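View pics/w17.png

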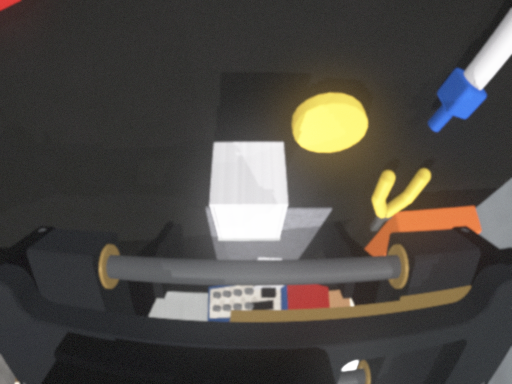

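Run:
```python
from h import *
plan([.58,-.03,.27],tilt(0,0))
```

```text
shift cm [ -0.2  -17.3   -0.31] rv [0.0024 0.0105 0.7791] deg 44.6 dist mm 173.0
```

>>> {"op": "send_rows", "data": {"commands": [-2,-4,0,0.002,0.01,0.15,8.7,-0.2,-17.3,-0.3,0.002,0.01,0.779,8.7,-0.2,-17.3,-0.3,0.002,0.01,0.779,8.7,-0.2,-17.3,-0.3,0.002,0.01,0.779,8.7,-0.2,-17.3,-0.3,0.002,0.01,0.779,8.7,-0.2,-17.3,-0.3,0.002,0.01,0.779,8.7,-0.2,-17.3,-0.3,0.002,0.01,0.779,8.7,-0.2,-17.3,-0.3,0.002,0.01,0.779,8.7]}}

```text
time: 15.17
tcp_pos: [0.5792, -0.0348, 0.2702]
tool_rot: [-14.4, 90.0, -14.8]
ft_force: [0.5, -0.6, -0.5]
width: 0.0872
```

Run:
```python
from h import *
st()
Rt=tilt(0,45); G=np.array([.581,-.033,.036]); T=G-.051*Rt[:,0]
plan(T-.1*Rt[:,0],Rt)
```

```text
t 15.17 p [ 0.5792 -0.0348  0.2702] rot [-14.4  90.  -14.8] q [-21.2  20.2  26.4 103.8 -10.4  58.3   8.8] F [ 0.5 -0.6 -0.5] w 0.0872
shift cm [ 12.74 -10.49   0.26] rv [-0.0071  0.0036  0.7855] deg 45.0 dist mm 165.1
```

>>> {"op": "send_rows", "data": {"commands": [3,-4,0.1,0,0,0.12,8.7,12.7,-10.5,0.26,-0.007,0.004,0.785,8.7,12.7,-10.5,0.26,-0.007,0.004,0.785,8.7,12.7,-10.5,0.26,-0.007,0.004,0.785,8.7,12.7,-10.5,0.26,-0.007,0.004,0.785,8.7,12.7,-10.5,0.26,-0.007,0.004,0.785,8.7,12.7,-10.5,0.26,-0.007,0.004,0.785,8.7,12.7,-10.5,0.26,-0.007,0.004,0.785,8.7,12.7,-10.5,0.26,-0.007,0.004,0.785,8.7]}}

```text
time: 15.92
tcp_pos: [0.5805, -0.1393, 0.1416]
tool_rot: [90.3, 45.1, 90.3]
ft_force: [-0.5, -0.7, 0.3]
width: 0.087
```

Run:
```python
from h import *
st(); look('wrist','w18'); im,d=look('top','t18')
save('t18z',cv2.resize(im[130:290,160:360],None,fx=3.5,fy=3.5,interpolation=cv2.INTER_CUBIC))
```

```text
t 15.92 p [ 0.5805 -0.1393  0.1416] rot [90.3 45.1 90.3] q [ 17.4  39.7  10.4  99.9 -48.   73.9  54.6] F [-0.5 -0.7  0.3] w 0.087
```

View pics/w18.png

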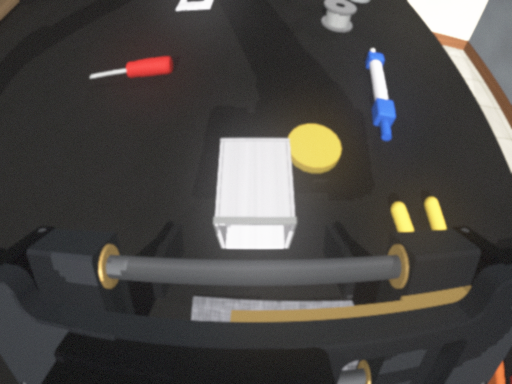

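View pics/t18z.png

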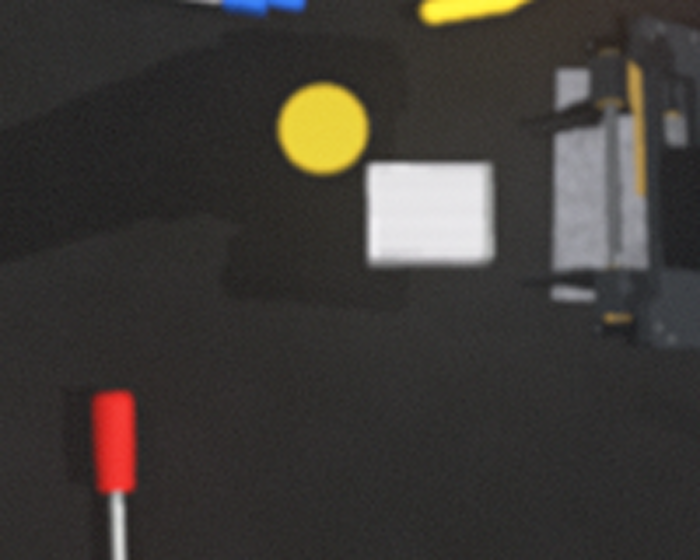

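Run:
```python
from h import *
f=np.load('pics/t18.npz'); g=f['im'].astype(int).min(2)
m=np.zeros(g.shape,np.uint8); m[165:215,255:310]=g[165:215,255:310]>140
r=rect('top',m,.06); print(r)
c=np.array(r[0])/1000
Rt=tilt(0,45)
G=np.array([c[0],c[1]-.006,.037]); T=G-.051*Rt[:,0]; print(G); plan(T,Rt)
```

```text
((579.0836181640625, -26.047351837158203), (79.73428344726562, 62.08543014526367), 89.43671417236328)
[ 0.57908362 -0.03204735  0.037     ]
shift cm [ 9.92  0.01 -0.19] rv [ 0.0015 -0.0026  0.0014] deg 0.2 dist mm 99.2
```

>>> {"op": "send_rows", "data": {"commands": [4,0,-0.19,0.0015,-0.0026,0.0014,8.7,8,0,-0.19,0.0015,-0.0026,0.0014,8.7,9.9,0,-0.19,0.0015,-0.0026,0.0014,8.7,9.9,0,-0.19,0.0015,-0.0026,0.0014,8.7,9.9,0,-0.19,0.0015,-0.0026,0.0014,5,9.9,0,-0.19,0.0015,-0.0026,0.0014,5,9.9,0,-0.19,0.0015,-0.0026,0.0014,5,9.9,0,-0.19,0.0015,-0.0026,0.0014,5,9.9,0,-0.19,0.0015,-0.0026,0.0014,5,9.9,0,-0.19,0.0015,-0.0026,0.0014,5]}}

```text
time: 16.85
tcp_pos: [0.5798, -0.0694, 0.074]
tool_rot: [89.8, 45.1, 89.8]
ft_force: [2.3, -1.7, 3.4]
width: 0.0598
```

Run:
```python
from h import *
st(); look('wrist','w19')
p0,R0,_=now(); plan(p0+[0,0,.15])
```

```text
t 16.85 p [ 0.5798 -0.0694  0.074 ] rot [89.8 45.1 89.8] q [ 13.9  43.2   6.9 105.1 -53.5  64.4  58.2] F [ 2.3 -1.7  3.4] w 0.0598
shift cm [-10.62  10.6    0.03] rv [0. 0. 0.] deg 0.0 dist mm 150.0
```

View pics/w19.png

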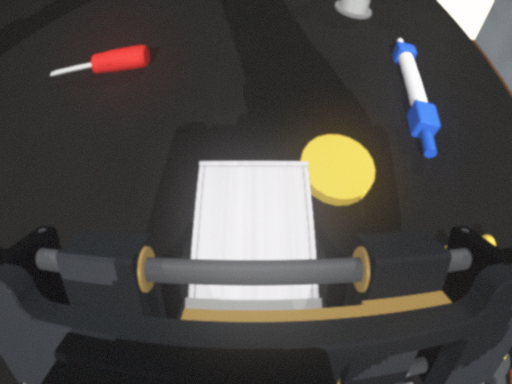

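>>> {"op": "send_rows", "data": {"commands": [-1.5,1.5,0,0,0,0,5,-4.5,4.5,0,0,0,0,5,-7.5,7.5,0,0,0,0,5,-10.6,10.6,0,0,0,0,5,-10.6,10.6,0,0,0,0,5]}}

```text
time: 17.32
tcp_pos: [0.582, -0.0703, 0.2311]
tool_rot: [88.9, 45.2, 89.1]
ft_force: [1.5, -1.7, -1.9]
width: 0.0594
```

Run:
```python
from h import *
st(); plan([.60,-.15,.26],tilt(-2.5,0))
```

```text
t 17.32 p [ 0.582  -0.0703  0.2311] rot [88.9 45.2 89.1] q [ 12.   30.4   9.5 102.  -48.5  74.7  46.1] F [ 1.5 -1.7 -1.9] w 0.0594
shift cm [-7.65 -3.63  1.86] rv [ 0.0445 -0.0032 -0.7825] deg 44.9 dist mm 86.7
```

>>> {"op": "send_rows", "data": {"commands": [-7.6,-3.6,1.86,0.0445,-0.003,-0.782,5,-7.6,-3.6,1.86,0.0445,-0.003,-0.782,5,-7.6,-3.6,1.86,0.0445,-0.003,-0.782,5,-7.6,-3.6,1.86,0.0445,-0.003,-0.782,5,-7.6,-3.6,1.86,0.0445,-0.003,-0.782,5,-7.6,-3.6,1.86,0.0445,-0.003,-0.782,5,-7.6,-3.6,1.86,0.0445,-0.003,-0.782,5,-7.6,-3.6,1.86,0.0445,-0.003,-0.782,5]}}

```text
time: 17.98
tcp_pos: [0.5999, -0.1458, 0.2588]
tool_rot: [151.4, 89.8, 149.2]
ft_force: [-0.3, 1.1, -2.1]
width: 0.0598
```

Run:
```python
from h import *
st(); plan([.60,-.146,.15],tilt(-2.5,-45))
```

```text
t 17.98 p [ 0.5999 -0.1458  0.2588] rot [151.4  89.8 149.2] q [ -8.5  24.3  24.7  99.3 -11.7  59.   18.2] F [-0.3  1.1 -2.1] w 0.0598
shift cm [10.88 -0.03  0.03] rv [ 6.300e-03 -1.000e-04 -7.867e-01] deg 45.1 dist mm 108.8
```

>>> {"op": "send_rows", "data": {"commands": [2,0,0,0.006,0,-0.787,5,4,0,0,0.006,0,-0.787,5,6,0,0,0.006,0,-0.787,5,8,0,0,0.006,0,-0.787,5,10.8,0,0,0.006,0,-0.787,5,10.8,0,0,0.006,0,-0.787,5,10.8,0,0,0.006,0,-0.787,5,10.8,0,0,0.006,0,-0.787,5,10.8,0,0,0.006,0,-0.787,5]}}

```text
time: 18.73
tcp_pos: [0.5998, -0.1466, 0.1511]
tool_rot: [-90.0, 45.1, -92.6]
ft_force: [0.1, -0.4, -1.6]
width: 0.0598
```

Run:
```python
from h import *
st(); 
im,d=look('scene','s20'); look('wrist','w20')
save('s20z',cv2.resize(im[80:280,100:400],None,fx=2.5,fy=2.5,interpolation=cv2.INTER_CUBIC))
plan([.60,-.146,.091],tilt(-2.5,-45))
```

```text
t 18.73 p [ 0.5998 -0.1466  0.1511] rot [-90.   45.1 -92.6] q [-38.6  44.1  46.6 108.7  21.7  42.6 -19.9] F [ 0.1 -0.4 -1.6] w 0.0598
shift cm [4.21 4.48 0.  ] rv [-0.0044 -0.0007 -0.0021] deg 0.3 dist mm 61.5
```

View pics/s20z.png

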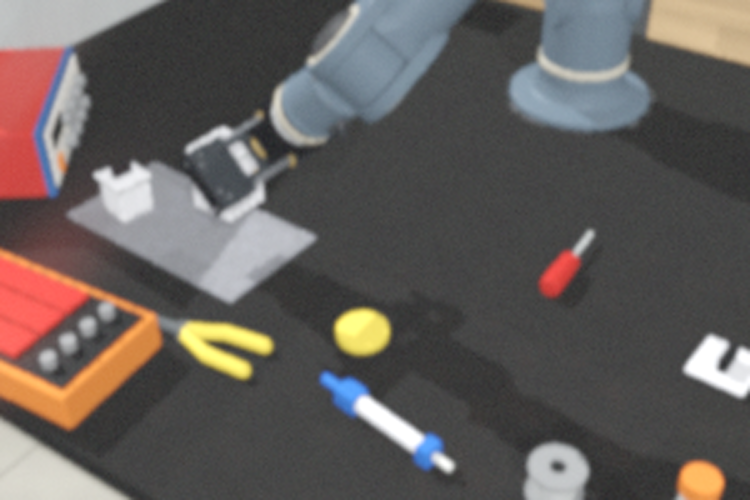

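View pics/w20.png

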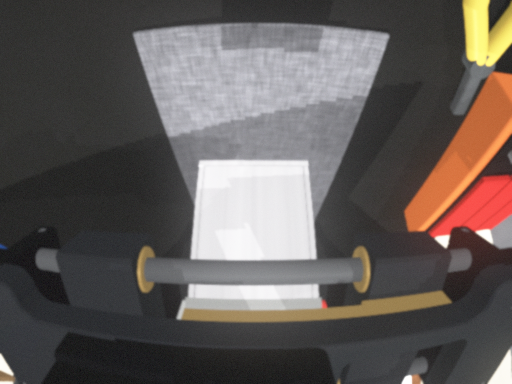

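>>> {"op": "send_rows", "data": {"commands": [1.5,1.6,0,-0.004,-0.001,-0.002,5,3,3.2,0,-0.004,-0.001,-0.002,5,4.2,4.45,0,-0.004,-0.001,-0.002,5,4.2,4.45,0,-0.004,-0.001,-0.002,5,4.2,4.45,0,-0.004,-0.001,-0.002,5]}}

```text
time: 19.25
tcp_pos: [0.5998, -0.1478, 0.0923]
tool_rot: [-89.9, 45.1, -92.6]
ft_force: [-0.8, -0.3, -0.6]
width: 0.0599
```

Run:
```python
from h import *
st(); plan([.60,-.146,.086],tilt(-2.5,-45))
```

```text
t 19.25 p [ 0.5998 -0.1478  0.0923] rot [-89.9  45.1 -92.6] q [-37.1  49.6  44.6 109.5  20.5  37.6 -22.8] F [-0.8 -0.3 -0.6] w 0.0599
shift cm [0.32 0.57 0.01] rv [-0.003  -0.0011 -0.0014] deg 0.2 dist mm 6.6
```

>>> {"op": "send_rows", "data": {"commands": [0.15,0.2,0,-0.003,0,-0.0014,5,0.25,0.3,0,-0.003,0,-0.0014,5,0.35,0.4,0,-0.003,0,-0.0014,5,0.35,0.4,0,-0.003,0,-0.0014,5]}}

```text
time: 19.58
tcp_pos: [0.6001, -0.1475, 0.0876]
tool_rot: [-90.0, 45.0, -92.5]
ft_force: [-0.5, 0.8, -2.2]
width: 0.0597
```

>>> {"op": "send_rows", "data": {"commands": [0.07,0.07,0,0,0,0,5,0.14,0.14,0,0,0,0,5,0.14,0.14,0,0,0,0,5]}}

```text
time: 19.83
tcp_pos: [0.6001, -0.1473, 0.0855]
tool_rot: [-90.0, 45.0, -92.5]
ft_force: [-0.2, -0.1, -2.9]
width: 0.0594
```

>>> {"op": "send_rows", "data": {"commands": [0.07,0.07,0,0,0,0,5,0.14,0.14,0,0,0,0,5,0.14,0.14,0,0,0,0,5]}}

```text
time: 20.08
tcp_pos: [0.6003, -0.1474, 0.085]
tool_rot: [-90.0, 44.9, -92.6]
ft_force: [-2.8, 4.5, 7.8]
width: 0.0601
```

>>> {"op": "send_rows", "data": {"commands": [-0.05,-0.05,0,0,0,0,7,-0.05,-0.05,0,0,0,0,8.7,-0.05,-0.05,0,0,0,0,8.7,-0.05,-0.05,0,0,0,0,8.7,-0.05,-0.05,0,0,0,0,8.7,-3,-0.05,0,0,0,0,8.7,-7,-0.05,0,0,0,0,8.7,-11,-0.05,0,0,0,0,8.7,-13,-2,0,0,0,0,8.7,-13,-4,0,0,0,0,8.7]}}

```text
time: 20.92
tcp_pos: [0.6063, -0.0787, 0.2071]
tool_rot: [-89.7, 45.1, -91.8]
ft_force: [0.6, -0.4, 0.4]
width: 0.087
```

Run:
```python
from h import *
st(); 
im,d=look('scene','s21'); im2,_=look('top','t21')
save('s21z',cv2.resize(im[100:230,100:300],None,fx=3.5,fy=3.5,interpolation=cv2.INTER_CUBIC))
save('t21z',cv2.resize(im2[130:260,260:460],None,fx=3.5,fy=3.5,interpolation=cv2.INTER_CUBIC))
```

```text
t 20.92 p [ 0.6063 -0.0787  0.2071] rot [-89.7  45.1 -91.8] q [-45.2  39.6  47.4 105.8  21.3  52.2 -20.2] F [ 0.6 -0.4  0.4] w 0.087
```

View pics/s21z.png

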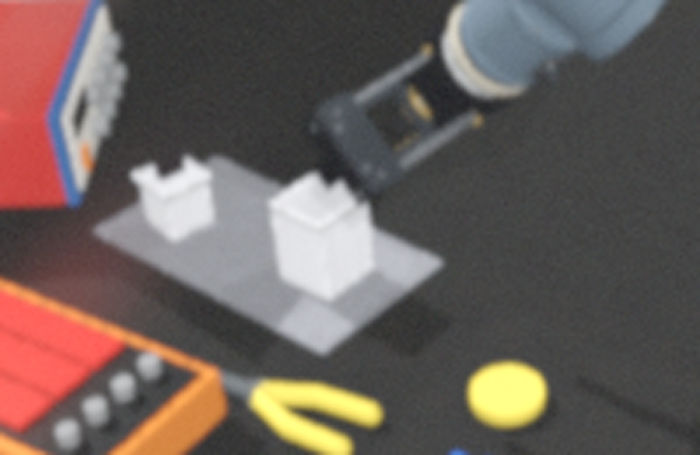

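View pics/t21z.png

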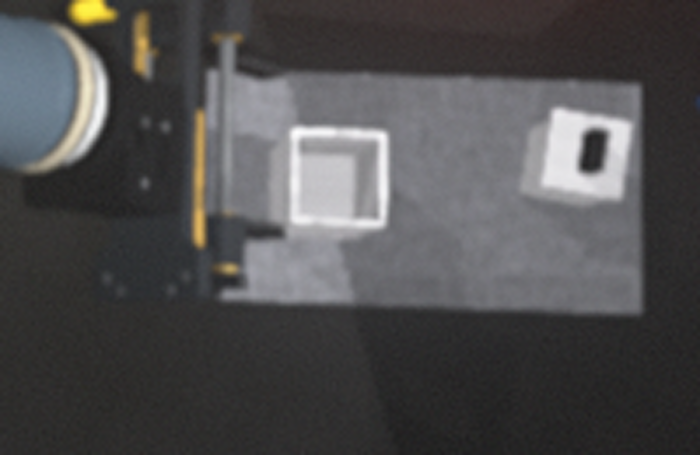

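Run:
```python
from h import *
g=np.load('pics/t21.npz')['im'].astype(int).min(2)
m=np.zeros(g.shape,np.uint8); m[160:200,335:380]=g[160:200,335:380]>200
print(rect('top',m,.083))
m=np.zeros(g.shape,np.uint8); m[155:192,410:445]=g[155:192,410:445]>190
print(rect('top',m,.057))
Rt=tilt(0,0)
plan([.52,.12,.28],tilt(40,0))
plan([.52,.10,.28],tilt(87,0))
```

```text
((597.9443969726562, -190.31085205078125), (60.332977294921875, 62.68203353881836), 87.94374084472656)
((615.1582641601562, -357.9716796875), (51.365989685058594, 52.220855712890625), 78.86335754394531)
shift cm [-19.45   9.18  -9.29] rv [-0.7087 -0.2902  0.7512] deg 61.5 dist mm 234.3
shift cm [-18.03   7.77  -9.19] rv [-1.4798 -0.6113  0.6194] deg 98.4 dist mm 216.8
```

>>> {"op": "send_rows", "data": {"commands": [-18,7.8,-9.2,-0.35,-0.2,0.6,8.7,-18,7.8,-9.2,-0.35,-0.2,0.6,8.7,-18,7.8,-9.2,-0.35,-0.2,0.6,8.7,-18,7.8,-9.2,-0.35,-0.2,0.6,8.7,-18,7.8,-9.2,-0.35,-0.2,0.6,8.7,-18,7.8,-9.2,-0.35,-0.2,0.6,8.7,-18,7.8,-9.2,-0.35,-0.2,0.6,8.7]}}

```text
time: 21.6
tcp_pos: [0.5191, 0.0991, 0.2802]
tool_rot: [-83.9, 79.6, -64.1]
ft_force: [-0.2, -0.5, -0.1]
width: 0.0866
```

Run:
```python
from h import *
st(); plan([.51,.38,.20],tilt(87.2,0))
```

```text
t 21.6 p [0.5191 0.0991 0.2802] rot [-83.9  79.6 -64.1] q [-47.2  14.2  32.4 111.5   3.3  54.6   2.2] F [-0.2 -0.5 -0.1] w 0.0866
shift cm [ 3.26 27.76  8.55] rv [-1.173  -0.0889  0.1702] deg 68.1 dist mm 292.3
```

>>> {"op": "send_rows", "data": {"commands": [3.2,27.8,8.5,-1.173,-0.089,0.17,5,3.2,27.8,8.5,-1.173,-0.089,0.17,5,3.2,27.8,8.5,-1.173,-0.089,0.17,5,3.2,27.8,8.5,-1.173,-0.089,0.17,5,3.2,27.8,8.5,-1.173,-0.089,0.17,5,3.2,27.8,8.5,-1.173,-0.089,0.17,5,3.2,27.8,8.5,-1.173,-0.089,0.17,5,3.2,27.8,8.5,-1.173,-0.089,0.17,5,3.2,27.8,8.5,-1.173,-0.089,0.17,5,3.2,27.8,8.5,-1.173,-0.089,0.17,5]}}

```text
time: 22.43
tcp_pos: [0.5097, 0.3783, 0.1967]
tool_rot: [150.2, 89.6, -122.5]
ft_force: [0.1, -0.8, -0.7]
width: 0.0501
```

Run:
```python
from h import *
look('wrist','w22');look('wrist','w23'); st(); plan([.468,.405,.16],tilt(87.2,0))
```

```text
t 22.53 p [0.5102 0.3776 0.1975] rot [ 157.1   89.7 -116. ] q [-45.5  28.4   7.1  99.3  -4.   52.9  50.1] F [ 0.  -0.5  0.4] w 0.0503
shift cm [3.75 4.35 2.53] rv [-0.0051 -0.0053 -0.0022] deg 0.4 dist mm 62.7
```

View pics/w23.png

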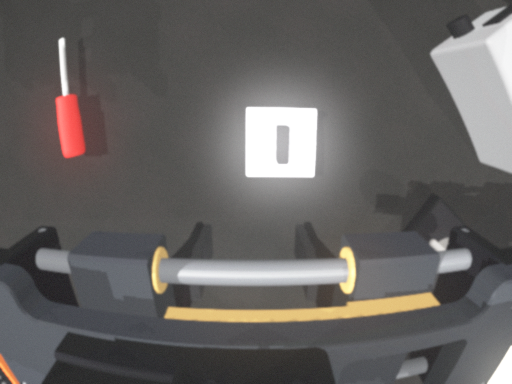

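Run:
```python
from h import *
wlid('w23',220,340,90,200,.009,th=200)
plan([.468,.405,.15],tilt(87.2,0))
plan([.468,.405,.0945],tilt(87.2,0))
```

```text
[469.  405.4] ((68.23674774169922, 68.13833618164062), 86.60929870605469)
shift cm [4.75 4.35 2.53] rv [-0.0051 -0.0053 -0.0022] deg 0.4 dist mm 69.2
shift cm [10.3   4.34  2.56] rv [-0.0051 -0.0053 -0.0022] deg 0.4 dist mm 114.6
```

>>> {"op": "send_rows", "data": {"commands": [2,3,1.8,-0.005,-0.005,-0.002,4,5,4.3,2.55,-0.005,-0.005,-0.002,4,8,4.3,2.55,-0.005,-0.005,-0.002,4,10.3,4.3,2.55,-0.005,-0.005,-0.002,4,10.3,4.3,2.55,-0.005,-0.005,-0.002,4,10.3,4.3,2.55,-0.005,-0.005,-0.002,0.8,10.3,4.3,2.55,-0.005,-0.005,-0.002,0.8,10.3,4.3,2.55,-0.005,-0.005,-0.002,0.8,10.3,4.3,2.55,-0.005,-0.005,-0.002,0.8,10.3,4.3,2.55,-0.005,-0.005,-0.002,0.8], "grip_force": 20}}

```text
time: 23.37
tcp_pos: [0.4691, 0.4052, 0.0958]
tool_rot: [-45.4, 89.9, 41.7]
ft_force: [0.1, 1.0, -0.1]
width: 0.0143
```

>>> {"op": "send_rows", "data": {"commands": [0,0,0,0,0,0,0.8,0,0,0,0,0,0,0.8,0,0,0,0,0,0,0.8], "grip_force": 35}}

```text
time: 23.62
tcp_pos: [0.4692, 0.4052, 0.0962]
tool_rot: [-44.8, 89.9, 42.4]
ft_force: [0.4, -0.1, -0.7]
width: 0.0103
```

Run:
```python
from h import *
look('wrist','w24'); st()
```

```text
t 23.67 p [0.4692 0.4052 0.0961] rot [-45.1  89.9  42. ] q [-48.8  34.5   5.6 105.1  -4.8  40.5  46.6] F [0.1 0.5 1.3] w 0.0106
```

View pics/w24.png

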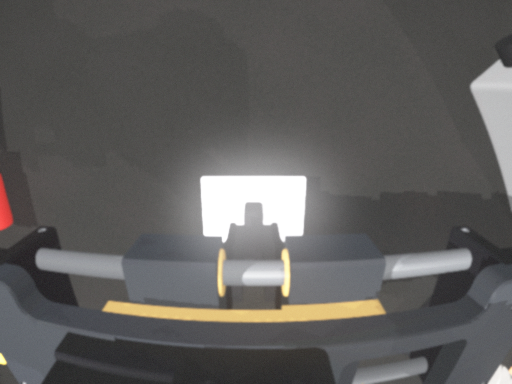

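>>> {"op": "send_rows", "data": {"commands": [-3,0,0,0,0,0,0.8,-7,0,0,0,0,0,0.8,-12,0,0,0,0,0,0.8,-15,0,0,0,0,0,0.8,-15,0,0,0,0,0,0.8]}}

```text
time: 24.08
tcp_pos: [0.472, 0.4075, 0.255]
tool_rot: [-42.6, 89.0, 44.5]
ft_force: [0.7, 1.4, 0.8]
width: 0.0105
```

Run:
```python
from h import *
im,_=look('wrist','w25'); st(); g=im.astype(int).min(2)
m=np.zeros(g.shape,np.uint8); m[165:225,190:320]=g[165:225,190:320]>190
vu=np.argwhere(m); print(vu.min(0),vu.max(0))
print(g[170:184,225],g[205,192:212],g[205,296:314])
u0,u1=vu[:,1].min(),vu[:,1].max(); v0=vu[:,0].min()
print(wt([(u0-.5,200),(u1+.5,200),(255,v0-.5)],.087)*1000)
plan([.52,.10,.27],tilt(87.9,0)); plan([.66,-.19,.25],tilt(87.9,0))
```

```text
t 24.13 p [0.4707 0.4065 0.2512] rot [-42.6  89.3  44.6] q [-50.   23.7   7.1  98.9  -3.4  56.9  45.5] F [ 0.4 -0.5 -1.1] w 0.0109
[176 200] [224 306]
[128 129 132 134 139 173 236 254 255 255 255 255 255 255] [122 124 121 127 129 131 132 129 139 177 245 255 255 255 255 255 255 255
 255 255] [255 255 255 255 254 254 254 252 230 169 142 133 134 130 130 128 129 127]
[[ 87.          18.48101025 -34.29653372]
 [ 87.          18.46648185  34.39971021]
 [ 87.          34.5449367    1.30132651]]
shift cm [ -2.11  -6.47 -30.34] rv [-0.0134  0.0092  0.0085] deg 1.0 dist mm 311.0
shift cm [ -0.24 -21.89 -58.63] rv [-0.0134  0.0092  0.0085] deg 1.0 dist mm 625.8
```

View pics/w25.png

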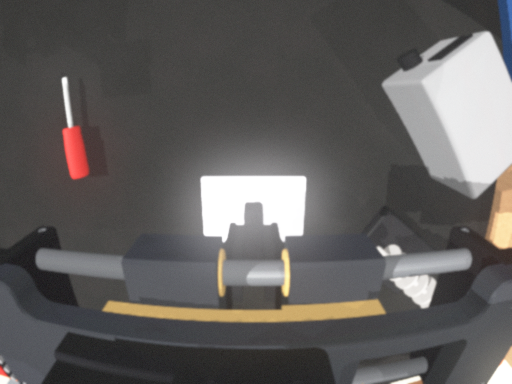

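Run:
```python
from h import *
plan([.675,-.185,.25],tilt(87.9,0))
```

```text
shift cm [ -0.22 -23.36 -58.05] rv [-0.0134  0.0092  0.0085] deg 1.0 dist mm 625.8
```

>>> {"op": "send_rows", "data": {"commands": [-0.2,-23.4,-58,-0.013,0.009,0.008,0.8,-0.2,-23.4,-58,-0.013,0.009,0.008,0.8,-0.2,-23.4,-58,-0.013,0.009,0.008,0.8,-0.2,-23.4,-58,-0.013,0.009,0.008,0.8,-0.2,-23.4,-58,-0.013,0.009,0.008,0.8,-0.2,-23.4,-58,-0.013,0.009,0.008,0.8,-0.2,-23.4,-58,-0.013,0.009,0.008,0.8,-0.2,-23.4,-58,-0.013,0.009,0.008,0.8,-0.2,-23.4,-58,-0.013,0.009,0.008,0.8,-0.2,-23.4,-58,-0.013,0.009,0.008,0.8]}}

```text
time: 24.97
tcp_pos: [0.6061, 0.0098, 0.2471]
tool_rot: [92.8, 89.9, -179.3]
ft_force: [0.4, 1.7, -1.0]
width: 0.0107
```

Run:
```python
from h import *
st();plan([.675,-.185,.25],tilt(87.9,0))
```

```text
t 24.97 p [0.6061 0.0098 0.2471] rot [  92.8   89.9 -179.3] q [-15.5  23.1  14.1 101.1  -6.5  56.7  88.9] F [ 0.4  1.7 -1. ] w 0.0107
shift cm [ -0.31  -7.6  -19.21] rv [-0.0003 -0.0001 -0.0021] deg 0.1 dist mm 206.6
```

>>> {"op": "send_rows", "data": {"commands": [-0.3,-7.6,-19.2,0,0,-0.002,0.8,-0.3,-7.6,-19.2,0,0,-0.002,0.8,-0.3,-7.6,-19.2,0,0,-0.002,0.8,-0.3,-7.6,-19.2,0,0,-0.002,0.8,-0.3,-7.6,-19.2,0,0,-0.002,0.8,-0.3,-7.6,-19.2,0,0,-0.002,0.8,-0.3,-7.6,-19.2,0,0,-0.002,0.8,-0.3,-7.6,-19.2,0,0,-0.002,0.8]}}

```text
time: 25.63
tcp_pos: [0.6743, -0.1844, 0.2479]
tool_rot: [69.6, 89.8, 157.5]
ft_force: [0.4, 1.0, -1.5]
width: 0.011
```

Run:
```python
from h import *
look('wrist','w26');im,_=look('wrist','w27');st(); g=im.astype(int).min(2)
plan([.598,-.190,.21],tilt(87.9,0))
```

```text
t 25.73 p [ 0.6748 -0.1826  0.2488] rot [ 53.   89.9 141. ] q [  1.1  31.6  16.   87.6  -9.4  62.3 107.3] F [0.5 0.8 0.1] w 0.0112
shift cm [ 3.9   7.64 -1.01] rv [ 0.0022  0.0015 -0.002 ] deg 0.2 dist mm 86.3
```

View pics/w27.png

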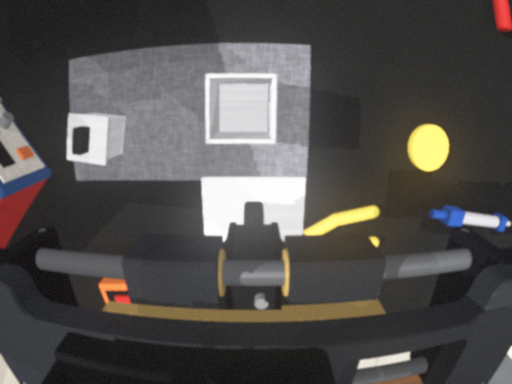

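Run:
```python
from h import *
wlid('w27',195,290,60,155,.083,th=205)
```

```text
[ 599.  -190.7] ((61.356082916259766, 61.25068283081055), 87.86186218261719)
```

Run:
```python
from h import *
plan([.599,-.1905,.198],tilt(87.9,0))
```

```text
shift cm [ 5.09  7.53 -1.06] rv [ 0.0022  0.0015 -0.002 ] deg 0.2 dist mm 91.6
```

>>> {"op": "send_rows", "data": {"commands": [0,4,-0.5,0.002,0.0015,-0.002,0.8,1,7.5,-1.06,0.002,0.0015,-0.002,0.8,5,7.5,-1.06,0.002,0.0015,-0.002,0.8,5,7.5,-1.06,0.002,0.0015,-0.002,0.8,5,7.5,-1.06,0.002,0.0015,-0.002,0.8,5,7.5,-1.06,0.002,0.0015,-0.002,0.8,5,7.5,-1.06,0.002,0.0015,-0.002,0.8]}}

```text
time: 26.32
tcp_pos: [0.6014, -0.1898, 0.2007]
tool_rot: [-96.9, 89.8, -8.8]
ft_force: [0.3, 0.1, 0.1]
width: 0.0107
```

Run:
```python
from h import *
im,_=look('wrist','w28');st(); 
plan([.599,-.1905,.176],tilt(87.9,0))
save('w28z',cv2.resize(im[120:240,170:340],None,fx=4,fy=4,interpolation=cv2.INTER_CUBIC))
```

```text
t 26.37 p [ 0.6012 -0.1901  0.2006] rot [-98.9  89.8 -10.9] q [  2.2  28.1  15.8 100.4  -9.3  52.5 109.9] F [0.3 0.5 0.2] w 0.0107
shift cm [ 2.46  0.23 -0.05] rv [ 0.0018 -0.0005  0.0033] deg 0.2 dist mm 24.7
```

View pics/w28z.png

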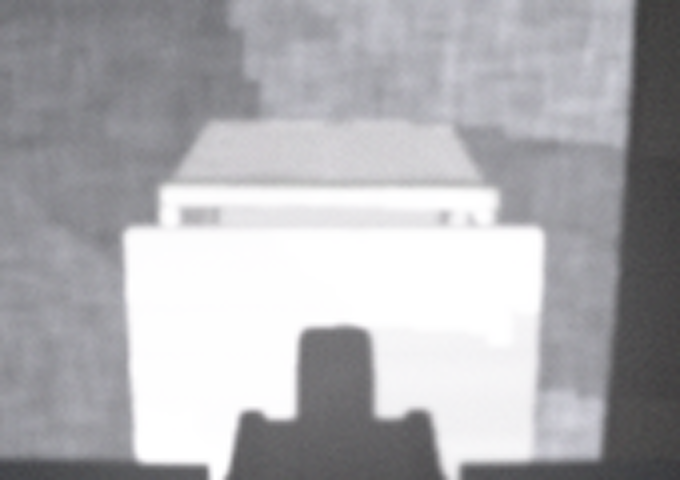

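Run:
```python
from h import *
print(wt([(210-.4,168),(294.5-.4,168),(252,166.2)],.1176)*1000)
print(wt([(201-.4,178),(306.2-.4,178),(252,176.7)],.087)*1000)
```

```text
[[117.6         32.74278919 -31.48290331]
 [117.6         32.71523964  29.86541631]
 [117.6         33.94421403  -0.67987336]]
[[ 87.          33.03166513 -32.83833766]
 [ 87.          33.01740186  33.20289779]
 [ 87.          33.77221321  -0.56271648]]
```

>>> {"op": "send_rows", "data": {"commands": [0,0.24,-0.08,0.0018,0,0.003,0.8,0.8,0.24,-0.08,0.0018,0,0.003,0.8,1.4,0.24,-0.08,0.0018,0,0.003,0.8,1.8,0.24,-0.08,0.0018,0,0.003,0.8,2.1,0.24,-0.08,0.0018,0,0.003,0.8,2.5,0.24,-0.08,0.0018,0,0.003,0.8,2.5,0.24,-0.08,0.0018,0,0.003,0.8]}}

```text
time: 26.95
tcp_pos: [0.5984, -0.1906, 0.1745]
tool_rot: [95.9, 89.9, -176.2]
ft_force: [0.6, 0.3, -0.5]
width: 0.011
```

>>> {"op": "send_rows", "data": {"commands": [0.1,0,0,0,0,0,0.8,0.2,0,0,0,0,0,0.8,0.2,0,0,0,0,0,0.8]}}

```text
time: 27.2
tcp_pos: [0.5988, -0.1909, 0.1741]
tool_rot: [85.4, 90.0, 173.3]
ft_force: [-2.0, 0.4, 7.1]
width: 0.0108
```

>>> {"op": "send_rows", "data": {"commands": [0,0,0,0,0,0,2.5,0,0,0,0,0,0,3,0,0,0,0,0,0,3,-1,0,0,0,0,0,3,-4,0,0,0,0,0,3,-8,0,0,0,0,0,3,-8,-4,0,0,0,0,3,-8,-8,0,0,0,0,3,-8,-9,0,0,0,0,3,-8,-9,0,0,0,0,3]}}

```text
time: 28.03
tcp_pos: [0.6914, -0.1929, 0.2541]
tool_rot: [-90.7, 89.9, -2.7]
ft_force: [-0.8, -0.1, -0.1]
width: 0.0301
```

Run:
```python
from h import *
im,_=look('wrist','w29');st(); im2,_=look('scene','s29')
save('s29z',cv2.resize(im2[100:230,100:300],None,fx=3.5,fy=3.5,interpolation=cv2.INTER_CUBIC))
```

```text
t 28.08 p [ 0.6894 -0.1937  0.2538] rot [  98.    89.9 -174. ] q [  1.8  32.9  16.3  84.7  -9.7  63.8 107.9] F [-0.6 -0.5 -0.5] w 0.0297
```

View pics/w29.png

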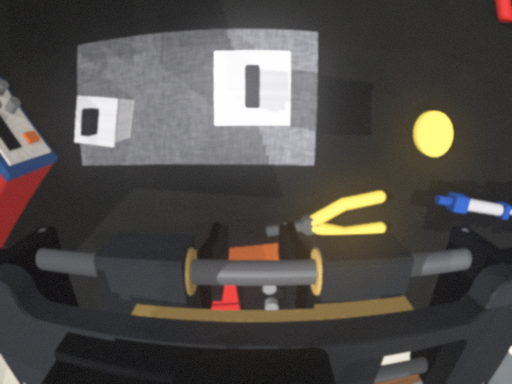

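View pics/s29z.png

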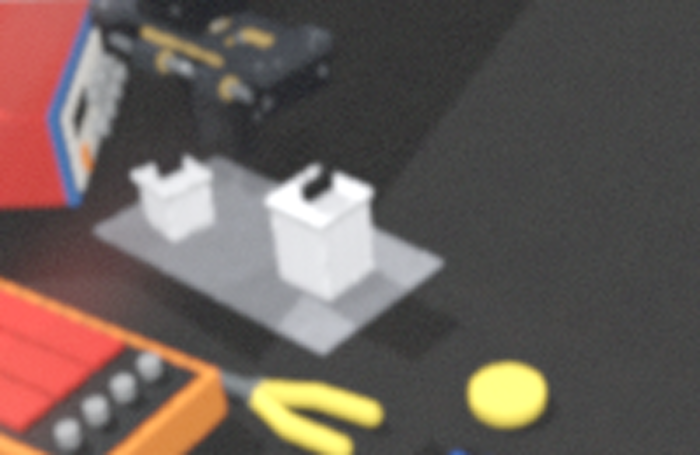

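Run:
```python
from h import *
wlid('w29',200,305,40,140,.087,th=170)
plan([.52,.15,.30])
```

```text
[ 596.5 -186.4] ((79.53335571289062, 87.77416229248047), 88.69792175292969)
shift cm [-4.6  18.09 33.79] rv [0. 0. 0.] deg 0.0 dist mm 386.0
```

>>> {"op": "send_rows", "data": {"commands": [-4.5,17,34,0,0,0,3,-4.5,17,34,0,0,0,3,-4.5,17,34,0,0,0,3,-4.5,17,34,0,0,0,3,-4.5,17,34,0,0,0,3,-4.5,17,34,0,0,0,3,-4.5,17,34,0,0,0,3,-4.5,17,34,0,0,0,3,-4.5,17,34,0,0,0,3,-4.5,17,34,0,0,0,3]}}

```text
time: 28.97
tcp_pos: [0.5266, 0.1585, 0.3001]
tool_rot: [39.3, 89.7, 127.8]
ft_force: [0.2, 0.6, -0.7]
width: 0.03
```

Run:
```python
from h import *
st(); im,d=look('top','t30'); P=cloud('top',d); g=im.astype(int).min(2)
save('t30z',cv2.resize(im[130:260,260:460],None,fx=3.5,fy=3.5,interpolation=cv2.INTER_CUBIC))
for nm,b,z in [('tall',(155,205,330,385),.087),('small',(155,192,410,445),.057)]:
    m=np.zeros(g.shape,np.uint8); v0,v1,u0,u1=b; m[v0:v1,u0:u1]=(g[v0:v1,u0:u1]>190); print(nm,rect('top',m,z))
    q=P[(m>0)&(abs(P[...,2]-z)<.006)]; A=np.c_[q[:,:2]-q[:,:2].mean(0),np.ones(len(q))]; s=np.linalg.lstsq(A,q[:,2],rcond=None)[0]
    print('plane z',s[2].round(4),'tilt deg',np.degrees(s[:2]).round(2),len(q))
```

```text
t 28.97 p [0.5266 0.1585 0.3001] rot [ 39.3  89.7 127.8] q [-29.9  14.7  10.8 105.   -3.5  60.7  70.7] F [ 0.2  0.6 -0.7] w 0.03
tall ((597.13232421875, -189.5701904296875), (68.66681671142578, 67.73922729492188), 87.9160385131836)
plane z 0.0871 tilt deg [-0.08 -0.01] 743
small ((615.1582641601562, -357.9716796875), (51.365989685058594, 52.220855712890625), 78.86335754394531)
plane z 0.0569 tilt deg [0.19 0.67] 369
```

View pics/t30z.png

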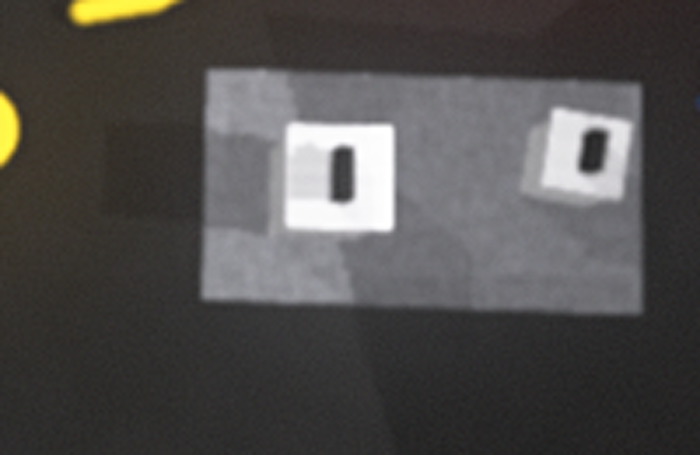

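View pics/t30.png

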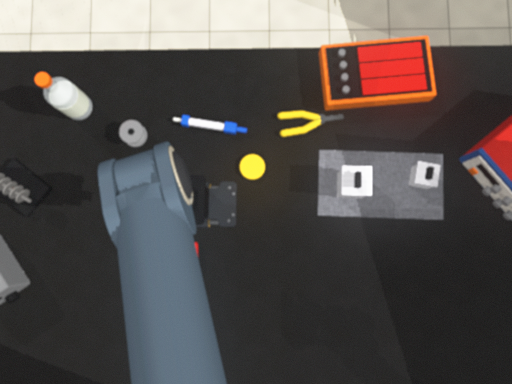

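```bash
python3 -c "
from h import *
print(finish_job())"
```

```text
the job is handed in; nothing more can be done
None
```

I finished the task and handed it in at about 29 s of the 72 s allowed; the system gave no verdict. I turned the tall pot over in two 90° steps, regrasping it in between, stood it mouth up on the mat, and pressed each lid onto its own pot.

| Final top-view check | Tall pot lid | Small pot lid |
|---|---|---|
| Flange top height | 87.1 mm (expected 87) | 56.9 mm (expected 57) |
| Flange tilt | about 0.1° | about 0.7° |
| Offset from pot centre, against the pre-lid measurement | 1–2 mm | 1–2 mm |

- **Bystanders and arm:** in the last picture the sponge, spool, pump and pliers had not visibly moved. The screwdriver was mostly hidden by the arm there, but earlier pictures showed it in place. The arm ended clear of everything.
- **First small-lid grasp failed:** I went in too low, the fingertips dragged the lid about 9 mm, and the second try, higher up, held.
- **Check that disagreed:** my last wrist-camera measurement of the large lid gave a size of 80 × 88 mm instead of 66 × 66 mm. I think it picked up bright mat around the lid, so I relied on the top view instead.

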